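# Latch, tug and turn over a relay carrier, load it and trip-test it

### The job

Swing both red latches of the turnover jig fully closed over the green carrier, then give the carrier's yellow handle a firm pull straight up (about 10 N, without lifting the cradle) to be sure both latches hold, and only then turn the cradle right over by its black bar so that the carrier's bays face up. Lay every blue relay module from the red mat flat and lengthwise in the carrier's bays, one to a bay, and with all of them in, press the tester's red button until the orange lever has dropped, then lift the lever all the way up again. Leave the solder spool, the multimeter and the flux jar where they are.

Things in the scene. Friction and masses are not known exactly. Their poses are not given: they have to be found in the camera images.
- cradle (a joint): turn angle of the jig's cradle, an open aluminium frame hinged on two blue posts: 0 = lying level on the +y side of the hinge as at the start, 1.57 = standing up, 3.14 = turned right over, level on the -y side. The hinge is stiff: the cradle stays at any angle, and needs about 10 N at the bar to turn
- cradle_bar (a point): centre of the cradle's black turning bar, a round bar 14 mm thick and 120 mm long parallel to the hinge line and 172 mm from it, carried on two arms 116 mm apart (centre to centre); 27 mm free between it and the frame. It sweeps a half circle up to 257 mm above the table. It may turn between gripping fingers
- cradle_mid (a point): centre of the cradle's seat, on the mid-plane of the carrier's flange, 78 mm from the hinge line; axes of the cradle (x along the hinge, y from the hinge towards the bar, z up at the start), turning with it. The hinge line passes through x = 0, y = -78, z = 0 mm in this frame, 85 mm above the table
- carrier: green carrier, loose in the cradle. Origin in the middle of its 188 x 96 x 8 mm flange, axes as the cradle's (z up at the start, down once turned over). Three bays in a row on its -z side, centred at x = -56, 0, +56, y = 0 mm, 53 (x) x 70 (y) mm inside, floor at z = -4, black walls up to z = -12 mm, open along -z. About 0.35 kg; 2 mm play under the closed latches and at the sides
- carrier_handle (a point): grip point of the carrier's yellow handle, a block 60 (x) x 14 (y) x 42 (tall) mm on the centre of the flange; this point is 28 mm above the flange's middle plane; the block's top is 46 mm above that plane
- latch_near (a joint): swing of the red turn latch at the robot's end (-x end) of the cradle: 0 = open (arm along the cradle's y), 1.57 = fully closed, its arm pointing inward over the carrier's edge. Stiff: stays where it is put, about 1 N at its post turns it
- latch_far (a joint): the same for the latch at the far (+x) end; it swings the other way, so that it too points inward when closed
- latch_near_post (a point): middle of the free part of the near latch's upright red post (12 mm thick, its top 14 mm above this point, the arm's top 16 mm below it), 36 mm from the latch's pivot; the pivot is at x = -112, y = 0 mm in the frame of cradle_mid, this point at z = 30 mm there
- latch_far_post (a point): the same for the far latch; its pivot is at x = +112, y = 0 mm in the frame of cradle_mid. Open, the posts stand on the bar side (+y) of the pivots
- latch_near_arm: the near latch's arm, 18 mm wide and 8 mm thick; origin on its pivot, y along the arm towards the post
- latch_far_arm: the far latch's arm, likewise
- button_top (a point): centre of the top of the red test button, 28 mm across, standing 14 mm proud of the tester (a grey box 80 x 120 x 60 mm, fixed) when out; axes of the tester. Full travel 8 mm, about 5 N to press straight down, then a firm stop; it is linked to the lever: pressing it fully drops the lever, and it stays in until the lever is lifted
- trip_lever (a joint): how far the orange trip lever has dropped: 0 = up (leaning 0.26 rad from upright towards the robot), 1.25 = dropped (almost level, pointing along the tester's -x towards the robot, overhanging the box's front). Lifting it back pushes the button out
- lever_tip (a point): point on the orange lever (22 mm wide across the tester's y, 10 mm thick, 75 mm long), 65 mm from its hinge and 10 mm from its end; when the lever is up its z axis is up and its x axis that of the tester
- lever_hinge (a point): the lever's hinge point, 68 mm above the table; the hinge line runs along the tester's y
- module0_c (a point): centre of a blue relay module, a block 28 x 64 x 28 mm, its length along its own y, 0.09 kg; lies on the red mat (3 mm thick). Two or three modules are present
- module1_c (a point): centre of a blue relay module, a block 28 x 64 x 28 mm, its length along its own y, 0.09 kg; lies on the red mat (3 mm thick). Two or three modules are present
- module2_c (a point): centre of a blue relay module, a block 28 x 64 x 28 mm, its length along its own y, 0.09 kg; lies on the red mat (3 mm thick). Two or three modules are present
- spool: bystander, leave alone: grey solder spool, 50 mm across; origin under its middle
- meter: bystander, leave alone: orange multimeter, 140 x 75 x 36 mm; origin under its middle
- flux: bystander, leave alone: flux jar, 44 mm across, 70 mm tall; origin under its middle
Things that resemble listed ones, but are neither listed nor needed, are in the scene too. Leave any pink look-alike of the part that bears button_top alone.

How it is judged:
On the way, in this order (a step that is already met when the one before it is completed fails the run):
1. both latches swung closed over the carrier (each past 1.3 rad) with the cradle still level (value of joint each of latch_near, latch_far above 1.3 rad and x of carrier in the frame of cradle_mid between -0.012 and 0.012 m and y of carrier in the frame of cradle_mid between -0.012 and 0.012 m and z of carrier in the frame of cradle_mid between -0.008 and 0.01 m and value of joint cradle below 0.1 rad), for 0.2 s.
2. the carrier is tugged up against both closed latches (1 N or more on each) with the cradle still level (below 0.15 rad) (value of joint each of latch_near, latch_far above 1.3 rad and contact force between the fingers and carrier above 2 N and contact force between carrier and latch_near_arm above 1 N and contact force between carrier and latch_far_arm above 1 N and value of joint cradle below 0.15 rad), for 0.1 s.
3. the cradle is turned right over (past 3.0 rad) with the carrier latched in it (value of joint cradle above 3 rad and value of joint each of latch_near, latch_far above 1.3 rad and x of carrier in the frame of cradle_mid between -0.012 and 0.012 m and y of carrier in the frame of cradle_mid between -0.012 and 0.012 m and z of carrier in the frame of cradle_mid between -0.008 and 0.01 m), for 0.2 s.
4. every module present lies in the carrier's bays (value of joint cradle above 3 rad and x of module0_c in the frame of carrier between -0.084 and 0.084 m and y of module0_c in the frame of carrier between -0.035 and 0.035 m and z of module0_c in the frame of carrier between -0.023 and -0.013 m and angle between the y axis of each of module0_c, module1_c, module2_c and the y axis of carrier, either way round below 0.4 rad and x of module1_c in the frame of carrier between -0.084 and 0.084 m and y of module1_c in the frame of carrier between -0.035 and 0.035 m and z of module1_c in the frame of carrier between -0.023 and -0.013 m and x of module2_c in the frame of carrier between -0.084 and 0.084 m and y of module2_c in the frame of carrier between -0.035 and 0.035 m and z of module2_c in the frame of carrier between -0.023 and -0.013 m), for 0.2 s.
5. the test button is pressed and the lever has dropped (past 1.1 rad) (value of joint trip_lever above 1.1 rad and value of joint cradle above 3 rad), for 0.1 s.
6. the lever is lifted back up (below 0.15 rad) (value of joint trip_lever below 0.15 rad), for 0.2 s.
At the end, for the whole second after the job is handed in: Cradle turned over (past 3.0 rad), carrier in its seat (12 mm) under both closed latches (past 1.3 rad); every module present flat in the bays (centre 13 to 23 mm from the carrier mid-plane), lengthwise within 0.4 rad; lever up (below 0.15 rad) (all of step 4 and value of joint each of latch_near, latch_far above 1.3 rad and x of carrier in the frame of cradle_mid between -0.012 and 0.012 m and y of carrier in the frame of cradle_mid between -0.012 and 0.012 m and z of carrier in the frame of cradle_mid between -0.008 and 0.01 m and value of joint trip_lever below 0.15 rad); the robot touches nothing.
It fails at once if the cradle is turned (past 0.3 rad) while a latch is not closed (below 1.2 rad) (value of joint cradle above 0.3 rad and value of joint any of latch_near, latch_far below 1.2 rad).
It fails at once if the lever is dropped before the cradle has been turned over (value of joint trip_lever above 0.6 rad and value of joint cradle below 2 rad).
It fails at once if a bystander is moved by more than 40 mm (distance of any of spool, meter, flux from where it was at the start of the episode above 0.04 m).
Of module0, module1, module2 only 2 to 3 are there at a start; the rules pass over those that are not, and their reading is None.
At some moment in a run one of module0, module1, module2 may be knocked a few centimetres aside while the robot is not near it.
Once in a run the grip may slacken for a moment while it holds something.
It also fails if it takes over 208 s, if anything falls off the work surface, if the arm or the gripper's body presses on something with over 40 N, if the wrist force passes 120 N, or if a joint passes its speed limit or range.

### The arm

A 6-joint arm with a two-finger parallel gripper is mounted at the origin on the work surface. World frame = base frame: x ahead of the robot, y to its left, z up, the work surface at z = 0. Lengths are in m, angles in rad, forces in N, time in s.
With the tool pointing down it reaches from about 0.35 to 0.975 m from the base axis. Payload 4.9 kg.
Tool frame: the origin (TCP) lies midway between the tips of the shut fingers; the grasp point (between the pads) lies 19 mm behind it; z points along the fingers, y is the line along which they close (so a half turn about z gives the same grasp; the last joint's range is limited). The gripper opens to 85 mm and grips with 20 to 120 N. Pads are 22 mm wide; open, the fingers measure 114 mm over their backs; the gripper's body (76 mm by 85 mm) begins 54 mm behind the grasp point. The pads swing forward as they close: fully open they stand 13 mm farther back than shut.
Start: joints at [1.157, 0.053, 1.613, -0, 1.476, -0.119], TCP at [0.182, 0.598, 0.231] pointing down, gripper open.
Joint ranges: [-3.01, 3.01], [-1.01, 2.22], [0.06, 2.58], [-1.02, 4.17], [0.09, 2.62], [-3.14, 3.14]. Speed limits (rad/s): [2.57, 2.57, 3.14, 3.14, 3.14, 3.14].

### API

Orientations are given as a rotation vector (axis times angle).
In Python, from station import ctrl gives the robot as it stands.
- The arm moves only by the shell command python3 -m handwheel 'ROWS' [FORCE]. ROWS is JSON, a list of rows, each an object with "gripper": the gripper command: -1 is fully open, 1 is shut, values between are in proportion; "offset": the shift along the tool's x, y, z in mm, a list of three; "rotation": the turn, a rotation vector about the tool's x, y, z in rad, a list of three. A call has exactly 8 rows; each row is the pose to reach, as a shift and turn from the pose commanded when the call began, along the tool's axes at that moment; what a row does not reach only later rows make up. A row lasts 1/8 s, in which the tool goes at most 62.5 mm and 10.7 degrees, less where a joint would pass 70% of its speed; a pose out of reach is approached as far as the arm can. A call with a gripper value outside its range is refused whole. The fingers move at their own pace and stop on an object; FORCE is the grip in N (left out, the last holds). Time passes only in rows, so rows that repeat a pose let the fingers close, or fill a call up. It gives the time, the measured TCP pose, the force, the opening and the grip force at its end, in the units of the state.
- ctrl.get_obs(): the state, without advancing time (a new reading comes with each control period).
- ctrl.get_image(name): name is "side" or "top"; returns a dict with "image" (420x560x3 uint8, red, green, blue), "fovy" (degrees; the focal length in pixels is half the picture's height over the tangent of half this angle, whatever the lens; pixels are square), "cx", "cy" (the principal point, pixels), "xyz" and "attitude" of the camera in the world. Camera axes: x right, y up, looking along -z (the intrinsics and any distortion apply to the point x, -y, -z); pixel columns grow to the right and rows downward; lengths in m; the calibration is good to about 2 mm. A picture is of the moment at which its call begins. There is no depth.
- ctrl.finish_job(): hands the job in; it is judged then, once.
The state is a dict: "t": time; "q": joint angles; "dq": joint speeds; "effort": joint torques, N m; "tool_pos": TCP position; "tool_rot": TCP orientation; "contact_force": force on the tool from outside, world axes, zero at the start; "wrist_torque": the same for the moment, N m; "opening": finger opening in m; "grip_force": force on a finger pad.
Only numpy, scipy, OpenCV 4.12 (cv2) and the standard library are available. Lean on these libraries where they do the work, as an engineer would, in place of code of your own. Each camera call takes 0.05 s, during which the arm holds its last target. There are 200 camera calls.

## Working session

There is one attempt and no reset: what is moved stays moved. The work goes in short steps, Python scripts to look and compute and a shell command to move; the robot and the scene stay as the last step left them, time stands still between calls to the robot, and variables do not carry over. Pictures are saved under pics/ and viewed, at most 14 in all, crops included, and the job is handed in when it is done.

```bash
mkdir -p pics; ls; python3 - <<'E'
from station import ctrl
import cv2
o=ctrl.get_obs()
print({k:o[k] for k in('t','tool_pos','tool_rot','contact_force','opening')})
for n in('top','side'):
    d=ctrl.get_image(n); cv2.imwrite(f'pics/{n}0.png',cv2.cvtColor(d['image'],cv2.COLOR_RGB2BGR))
    print({k:v for k,v in d.items() if k!='image'})
E
```

```text
pics
{'t': 0.0, 'tool_pos': array([0.1813014 , 0.59746278, 0.23003012]), 'tool_rot': array([-0.46124778, -3.10694419,  0.0031824 ]), 'contact_force': array([ 0.30355484, -0.49343411, -0.27805701]), 'opening': 0.08520745862036794}
{'fovy': 56.41176161105022, 'cx': 277.3137198400777, 'cy': 206.7596024908885, 'xyz': array([0.3309401 , 0.06833815, 1.29421312]), 'attitude': array([ 0.12178741, -0.15708975, -1.55168791])}
{'fovy': 51.64890419021899, 'cx': 281.5617072326629, 'cy': 207.89067213812936, 'xyz': array([ 0.27340371, -0.6209445 ,  0.94942329]), 'attitude': array([ 0.6998588 , -0.13809553, -0.40565901])}
```

View pics/top0.png

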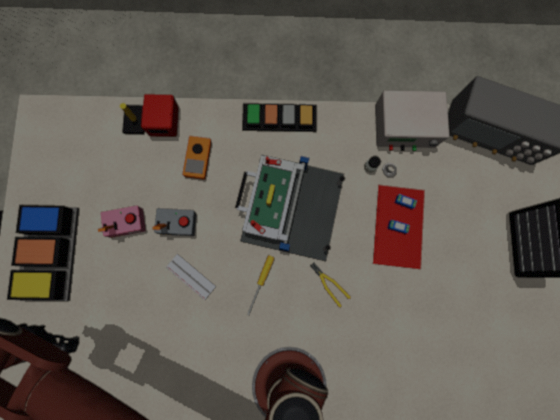

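View pics/side0.png

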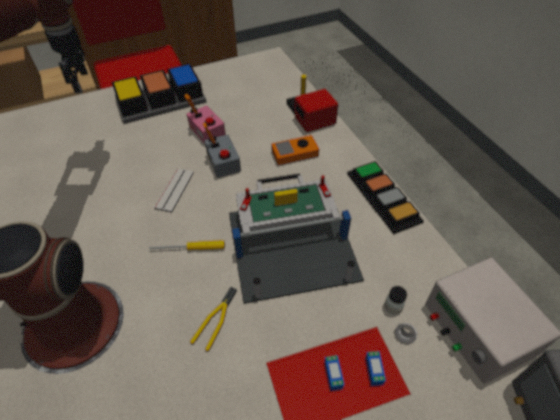

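Top view: jig near (270,205), tester grey near (175,222), modules at (406,201) and (399,227), bystanders at (197,157), (374,163), (390,170). Two modules are present. I'll enlarge the jig and the other areas.

```bash
cat > h.py <<'E'
import numpy as np, cv2
from scipy.spatial.transform import Rotation as R
from station import ctrl
def cam(d):
    f=d['image'].shape[0]/2/np.tan(np.radians(d['fovy'])/2)
    return f,d['cx'],d['cy'],np.array(d['xyz']),R.from_rotvec(d['attitude']).as_matrix()
def proj(d,P):
    f,cx,cy,c,A=cam(d); v=(np.atleast_2d(P)-c)@A
    return np.c_[cx+f*v[:,0]/-v[:,2], cy+f*v[:,1]/v[:,2]]
def ray(d,uv):
    f,cx,cy,c,A=cam(d); return c,A@np.array([(uv[0]-cx)/f,-(uv[1]-cy)/f,-1])
def onz(d,uv,z):
    c,v=ray(d,uv); return c+v*(z-c[2])/v[2]
def tri(d1,u1,d2,u2):
    c,v=ray(d1,u1);e,w=ray(d2,u2)
    s=np.linalg.lstsq(np.c_[v,-w],e-c,rcond=None)[0]
    a,b=c+s[0]*v,e+s[1]*w; return (a+b)/2,np.linalg.norm(a-b)
def snap(n):
    return ctrl.get_image(n)
def crop(d,name,r0,r1,c0,c1,k):
    im=cv2.cvtColor(d['image'],cv2.COLOR_RGB2BGR)[r0:r1,c0:c1]
    cv2.imwrite('pics/'+name,cv2.resize(im,None,fx=k,fy=k,interpolation=cv2.INTER_CUBIC))
def fwd(x,y,z,yaw=None):
    """offset (mm) & rotation vec in tool frame to reach TCP xyz with tool down, yaw of tool x axis"""
    o=ctrl.get_obs(); T=R.from_rotvec(o['tool_rot'])
    off=T.inv().apply(np.array([x,y,z])-o['tool_pos'])*1000
    print('off',off.round(1),'now',np.array(o['tool_pos']).round(4))
    if yaw is not None:
        G=R.from_matrix(np.array([[np.cos(yaw),np.sin(yaw),0],[np.sin(yaw),-np.cos(yaw),0],[0,0,-1]]).T)
        print('rot',(T.inv()*G).as_rotvec().round(3))
    return off
E
python3 - <<'E'
from h import *
t=snap('top');s=snap('side')
crop(t,'tj.png',145,265,230,350,5)
crop(s,'sj.png',165,305,220,370,5)
crop(t,'tr.png',130,270,360,430,4)
o=ctrl.get_obs();print(proj(t,[o['tool_pos'],[0,0,0]]),proj(s,[o['tool_pos'],[0,0,0]]))
a=cv2.imread('pics/tr.png')
b=cv2.cvtColor(t['image'],cv2.COLOR_RGB2BGR)[190:250,95:205];b=cv2.resize(b,None,fx=4,fy=4,interpolation=cv2.INTER_CUBIC)
c=cv2.cvtColor(s['image'],cv2.COLOR_RGB2BGR)[90:180,180:250];c=cv2.resize(c,None,fx=4,fy=4,interpolation=cv2.INTER_CUBIC)
m=np.zeros((600,800,3),np.uint8);m[:560,:280]=a;m[:240,300:740]=b;m[240:600,300:580]=c
cv2.imwrite('pics/mix.png',m)
E
```

```text
[[ 61.47366666 333.46546343]
 [288.10820731 385.63456889]] [[ 82.92183424  88.11398501]
 [ 72.56792685 324.65825815]]
```

View pics/tj.png

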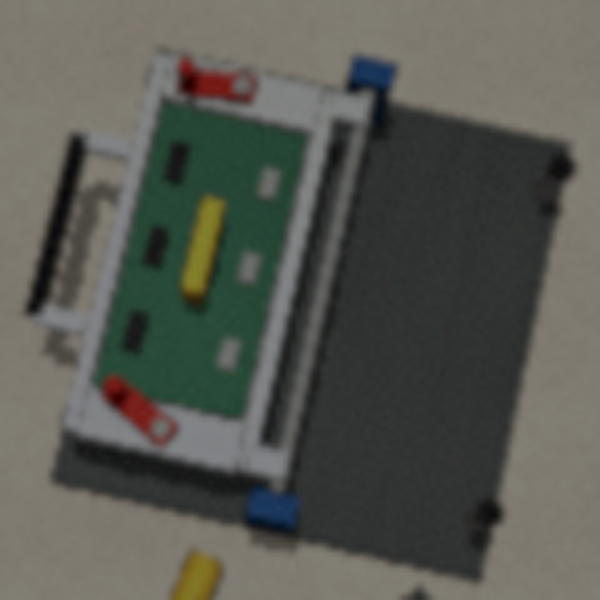

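View pics/sj.png

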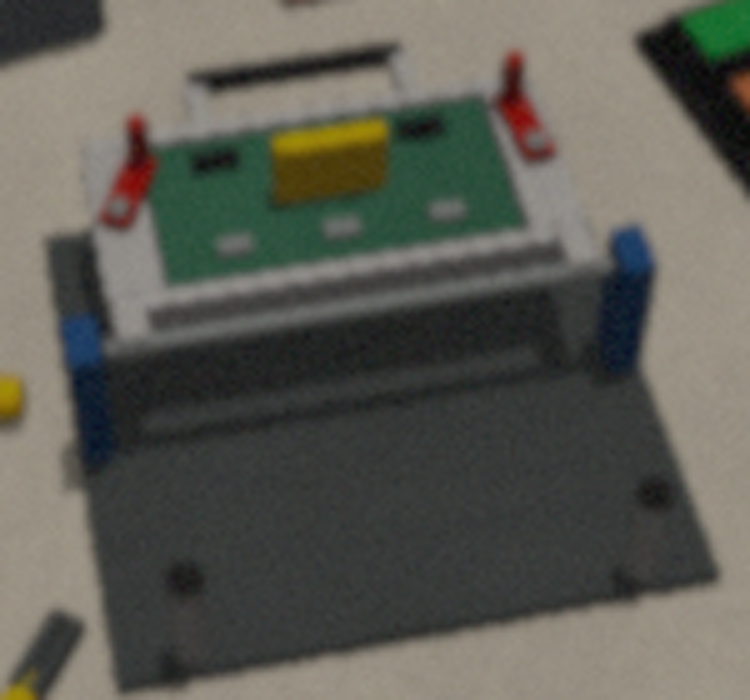

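View pics/mix.png

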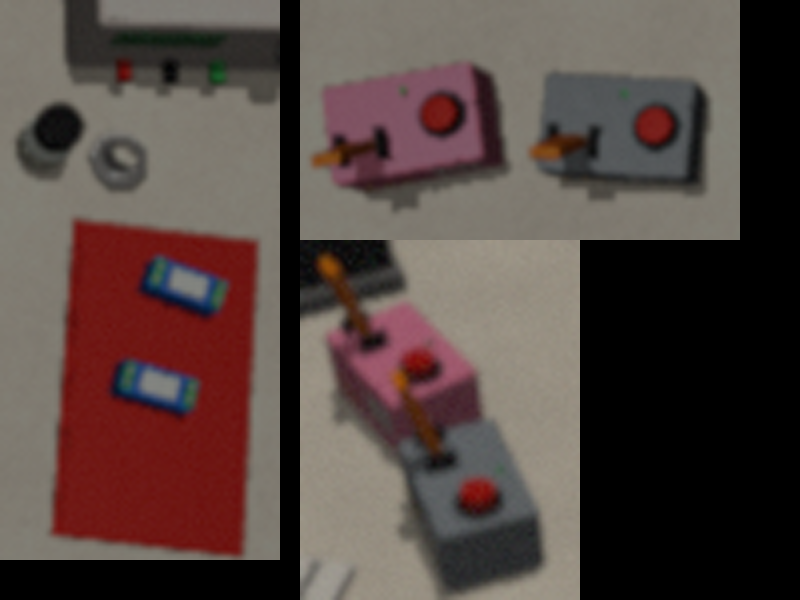

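Top crop: far latch pivot (243,87) with post (187,70), near pivot (160,428) with post (113,384), handle top (203,247), bar ends (78,138) and (35,312). The side crop shows the same parts. In the mix, modules are at (187,287) and (157,387), and the grey tester's button is at (656,126).

```bash
cat > fit.py <<'E'
from h import *
from scipy.optimize import least_squares
t=snap('top');s=snap('side')
import pickle; pickle.dump((t,s),open('cams.pkl','wb'))
T=lambda u,v:((u+.5)/5-.5+230,(v+.5)/5-.5+145)
S=lambda u,v:((u+.5)/5-.5+220,(v+.5)/5-.5+165)
P=np.array([[60,94,0],[-60,94,0],[112,0,14],[-112,0,14],[0,0,46],[30,0,46],[-30,0,46]])/1000.
U=np.array([T(78,138),T(35,312),T(243,87),T(160,428),T(204,246),T(214,198),T(194,292)])
V=np.array([S(400,50),S(192,80),S(540,142),S(118,205),S(330,136),S(386,128),S(274,145)])
def jig(p):
    return np.c_[P[:,:2]@np.array([[np.cos(p[2]),np.sin(p[2])],[-np.sin(p[2]),np.cos(p[2])]])+p[:2],P[:,2]+p[3]]
f=lambda p:np.r_[(proj(t,jig(p))-U).ravel(),(proj(s,jig(p))-V).ravel()]
r=least_squares(f,[.6,.1,-.25,.085]);print(r.x.round(4));print(r.fun.reshape(2,-1,2).round(1).tolist())
c,sn=np.cos(r.x[2]),np.sin(r.x[2])
ax=np.array([c,sn]);ay=np.array([-sn,c])
for n,uv in(('far',T(187,70)),('near',T(113,384))):
    w=onz(t,uv,.085+.044); print(n,w.round(4),((w[:2]-r.x[:2])@ax).round(4),((w[:2]-r.x[:2])@ay).round(4))
print('tri near',tri(t,T(113,384),s,S(136,123)),'far',tri(t,T(187,70),s,S(514,60)))
M=lambda u,v:((u+.5)/4-.5,(v+.5)/4-.5)
for n,uv in(('m0',(187,287)),('m1',(157,387))):
    a,b=M(*uv);print(n,onz(t,(360+a,130+b),.031).round(4))
for n,uv,z in(('m0 l',(160,280),.031),('m0 r',(217,296),.031),('m1 l',(127,376),.031),('m1 r',(190,393),.031),('btn',(956-300,126),.074),('flux',(58,128),.07),('spool',(118,162),.02)):
    a,b=M(*uv); q=(95-300/4+a,190+b) if n=='btn' else (360+a,130+b)
    print(n,onz(t,q,z).round(4))
a,b=M(656,126);c_,d_=M(478,493)
B=(95-75+a,190+b);C=(180-75+c_,90-60+d_);print('btn tri',tri(t,B,s,C))
a,b=M(540,151);c_,d_=M(402,380);print('lever top tri',tri(t,(20+a,190+b),s,(105+c_,30+d_)))
for q in((548,72),(697,82),(692,180),(543,170)):
    a,b=M(*q);print('box corner',onz(t,(20+a,190+b),.06).round(4))
E
python3 fit.py
```

```text
[ 0.5807  0.0653 -0.2235  0.0901]
[[[0.6, -0.8], [-0.3, 0.6], [0.4, -0.4], [-0.1, 0.1], [-0.1, -0.6], [0.2, -0.4], [-0.5, -0.3]], [[0.3, 0.5], [-0.6, 0.8], [-0.4, 0.2], [-0.2, 0.7], [-0.1, -0.4], [0.2, -0.6], [-0.5, -0.5]]]
far [0.6914 0.0771 0.129 ] 0.1054 0.036
near [0.4948 0.1181 0.129 ] -0.0954 0.0324
tri near (array([0.49468265, 0.1180068 , 0.13117881]), np.float64(0.00030914146857988103)) far (array([0.69168906, 0.07684475, 0.1315692 ]), np.float64(0.0021285087062063116))
m0 [ 0.5836 -0.3862  0.031 ]
m1 [ 0.4998 -0.3576  0.031 ]
m0 l [ 0.5892 -0.3639  0.031 ]
m0 r [ 0.5765 -0.4109  0.031 ]
m1 l [ 0.5085 -0.3332  0.031 ]
m1 r [ 0.4952 -0.3846  0.031 ]
btn [0.5001 0.3347 0.074 ]
flux [ 0.7063 -0.2722  0.07  ]
spool [ 0.6927 -0.3363  0.02  ]
btn tri (array([0.5006071 , 0.33416009, 0.0761858 ]), np.float64(0.0017153940427161707))
lever top tri (array([0.47252601, 0.40393983, 0.14054999]), np.float64(0.003206904631996512))
box corner [0.5439 0.4255 0.06  ]
box corner [0.5378 0.3073 0.06  ]
box corner [0.4596 0.3073 0.06  ]
box corner [0.4657 0.4242 0.06  ]
```

Fit is good (under 1 px): jig centre (0.581, 0.065), yaw -0.224. Near latch stands at about 0.48 rad, far latch at about 0.18 rad. First I'll go above the near latch post.

```bash
cat >> h.py <<'E'
C=np.array([.5807,.0653]);YAW=-.2235
def loc(x,y): # local mm -> world
    c,s=np.cos(YAW),np.sin(YAW); return C+np.array([c*x-s*y,s*x+c*y])/1000
def L():
    """current TCP in jig-local mm + state"""
    o=ctrl.get_obs();p=np.array(o['tool_pos']);c,s=np.cos(YAW),np.sin(YAW);d=p[:2]-C
    print('t %.1f'%o['t'],'local',(1000*np.array([c*d[0]+s*d[1],-s*d[0]+c*d[1],p[2]])).round(1),'F',np.array(o['contact_force']).round(1),'open',round(o['opening'],4),'grip',round(o['grip_force'],1))
def goL(x,y,z,psi=np.pi):
    p=loc(x,y);L();fwd(p[0],p[1],z/1000,psi+YAW)
E
python3 -c "
from h import *
goL(-95,32.4,200,.541+np.pi)"
```

```text
t 0.3 local [-507.3  430.8  230.9] F [-0.1  0.6  0.1] open 0.0853 grip 0.0
off [-439.7 -368.    31.1] now [0.1815 0.5978 0.2309]
rot [-0.001 -0.    -0.612]
```

```bash
python3 -m handwheel '[{"gripper":0.4,"offset":[-55,-46,0],"rotation":[0,0,-0.08]},{"gripper":0.4,"offset":[-110,-92,0],"rotation":[0,0,-0.16]},{"gripper":0.4,"offset":[-165,-138,0],"rotation":[0,0,-0.24]},{"gripper":0.4,"offset":[-220,-184,0],"rotation":[0,0,-0.32]},{"gripper":0.4,"offset":[-275,-230,0],"rotation":[0,0,-0.4]},{"gripper":0.4,"offset":[-330,-276,0],"rotation":[0,0,-0.48]},{"gripper":0.4,"offset":[-385,-322,0],"rotation":[0,0,-0.56]},{"gripper":0.4,"offset":[-440,-368,20],"rotation":[0,0,-0.612]}]' 20; python3 -c "
from h import *
goL(-95,32.4,170,.541+np.pi)"
```

```text
t: 1.3
tool_pos: [0.4564, 0.1785, 0.2233]
tool_rot: [-0.499, 3.099, 0.001]
contact_force: [0.2, 1.6, -0.8]
opening: 0.0256
grip_force: 0.0
t 1.3 local [-146.3   82.8  223.3] F [ 0.2  1.6 -0.8] open 0.0256 grip 0.0
off [-17.8 -69.7  53.4] now [0.4564 0.1785 0.2233]
rot [-0.     0.003  0.002]
```

```bash
python3 -m handwheel '[{"gripper":0.4,"offset":[-9,-35,0],"rotation":[0,0,0]},{"gripper":0.4,"offset":[-18,-70,30],"rotation":[0,0,0]},{"gripper":0.4,"offset":[-18,-70,50],"rotation":[0,0,0]},{"gripper":0.4,"offset":[-18,-70,50],"rotation":[0,0,0]},{"gripper":0.4,"offset":[-18,-70,50],"rotation":[0,0,0]},{"gripper":0.4,"offset":[-18,-70,50],"rotation":[0,0,0]},{"gripper":0.4,"offset":[-18,-70,50],"rotation":[0,0,0]},{"gripper":0.4,"offset":[-18,-70,50],"rotation":[0,0,0]}]'; python3 - <<'E'
from h import *
goL(-95,32.4,106,.541+np.pi)
t=snap('top');s=snap('side')
a=cv2.cvtColor(t['image'],cv2.COLOR_RGB2BGR)[180:250,220:310];b=cv2.cvtColor(s['image'],cv2.COLOR_RGB2BGR)[160:230,215:305]
cv2.imwrite('pics/n1.png',cv2.resize(np.hstack([a,b]),None,fx=4.4,fy=4.4,interpolation=cv2.INTER_CUBIC))
E
```

```text
t: 2.3
tool_pos: [0.4941, 0.1196, 0.1727]
tool_rot: [-0.497, 3.101, -0.0]
contact_force: [-0.2, -0.1, -0.8]
opening: 0.0257
grip_force: 0.0
t 2.3 local [-96.5  33.7 172.7] F [-0.2 -0.1 -0.8] open 0.0257 grip 0.0
off [-0.5 -1.9 66.7] now [0.4941 0.1196 0.1727]
rot [-0.     0.001  0.   ]
```

View pics/n1.png

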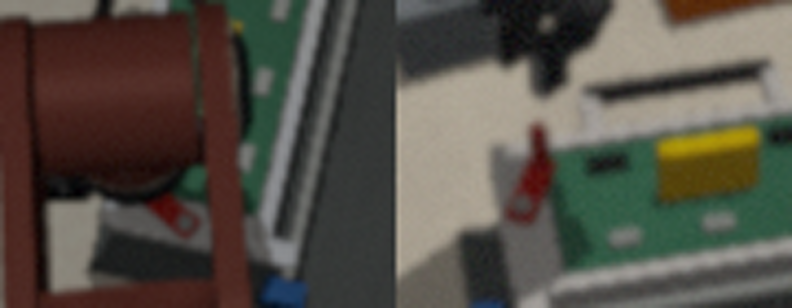

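The side view shows the fingers directly above the near post (about (540,110)), so I descend and swing it along its arc.

```bash
python3 -m handwheel '[{"gripper":0.4,"offset":[0,-2,33],"rotation":[0,0,0]},{"gripper":0.4,"offset":[0,-2,55],"rotation":[0,0,0]},{"gripper":0.4,"offset":[0,-2,66],"rotation":[0,0,0]},{"gripper":0.55,"offset":[0,-2,66],"rotation":[0,0,0]},{"gripper":0.55,"offset":[0,-2,66],"rotation":[0,0,0]},{"gripper":0.55,"offset":[0,-2,66],"rotation":[0,0,0]},{"gripper":0.55,"offset":[0,-2,66],"rotation":[0,0,0]},{"gripper":0.55,"offset":[0,-2,66],"rotation":[0,0,0]}]'; python3 -m handwheel '[{"gripper":0.55,"offset":[-2,-4,0],"rotation":[0,0,0]},{"gripper":0.55,"offset":[-4,-9,0],"rotation":[0,0,0]},{"gripper":0.55,"offset":[-5,-18,0],"rotation":[0,0,0]},{"gripper":0.55,"offset":[-4,-27,0],"rotation":[0,0,0]},{"gripper":0.55,"offset":[-2,-33,0],"rotation":[0,0,0]},{"gripper":0.55,"offset":[0,-38,0],"rotation":[0,0,0]},{"gripper":0.55,"offset":[0,-40,0],"rotation":[0,0,0]},{"gripper":0.55,"offset":[0,-40,0],"rotation":[0,0,0]}]'; python3 -c "
from h import *
L()"
```

```text
t: 3.4
tool_pos: [0.4948, 0.1174, 0.1066]
tool_rot: [-0.496, 3.102, -0.0]
contact_force: [0.5, 0.1, -0.9]
opening: 0.019
grip_force: 0.0
t: 4.4
tool_pos: [0.5063, 0.0799, 0.106]
tool_rot: [0.496, -3.101, -0.003]
contact_force: [-1.4, 4.8, 0.1]
opening: 0.0194
grip_force: 2.2
t 4.4 local [-75.8  -2.3 106. ] F [-1.4  4.8  0.1] open 0.0194 grip 2.2
```

```bash
python3 -m handwheel '[{"gripper":0.55,"offset":[0,-2,0],"rotation":[0,0,0]},{"gripper":0.55,"offset":[0,-2,0],"rotation":[0,0,0]},{"gripper":0.45,"offset":[0,0,0],"rotation":[0,0,0]},{"gripper":0.45,"offset":[0,2,0],"rotation":[0,0,0]},{"gripper":0.45,"offset":[0,2,0],"rotation":[0,0,0]},{"gripper":0.4,"offset":[0,2,-30],"rotation":[0,0,0]},{"gripper":0.4,"offset":[0,2,-65],"rotation":[0,0,0]},{"gripper":0.4,"offset":[0,2,-65],"rotation":[0,0,0]}]'; python3 -c "
from h import *
goL(105.4,36,170,-.7+np.pi)"
```

```text
t: 5.4
tool_pos: [0.5088, 0.0811, 0.1749]
tool_rot: [-0.495, 3.095, -0.002]
contact_force: [0.5, 0.3, 0.3]
opening: 0.0257
grip_force: 0.0
t 5.4 local [-73.6  -0.6 174.9] F [0.5 0.3 0.3] open 0.0257 grip 0.0
off [-172.3  -60.8    6.2] now [0.5088 0.0811 0.1749]
rot [0.002 0.007 1.241]
```

```bash
python3 -m handwheel '[{"gripper":0.4,"offset":[-25,-9,0],"rotation":[0,0,0.16]},{"gripper":0.4,"offset":[-50,-18,0],"rotation":[0,0,0.32]},{"gripper":0.4,"offset":[-75,-27,0],"rotation":[0,0,0.48]},{"gripper":0.4,"offset":[-100,-36,0],"rotation":[0,0,0.64]},{"gripper":0.4,"offset":[-125,-45,0],"rotation":[0,0,0.8]},{"gripper":0.4,"offset":[-150,-54,0],"rotation":[0,0,0.96]},{"gripper":0.4,"offset":[-172,-61,5],"rotation":[0,0,1.1]},{"gripper":0.4,"offset":[-172,-61,5],"rotation":[0,0,1.24]}]'; python3 - <<'E'
from h import *
goL(105.4,36,106,-.7+np.pi)
t=snap('top');s=snap('side')
a=cv2.cvtColor(t['image'],cv2.COLOR_RGB2BGR)[150:250,220:320];b=cv2.cvtColor(s['image'],cv2.COLOR_RGB2BGR)[140:240,240:340]
cv2.imwrite('pics/n2.png',cv2.resize(np.hstack([a,b]),None,fx=4,fy=4,interpolation=cv2.INTER_CUBIC))
E
```

```text
t: 6.4
tool_pos: [0.6891, 0.0765, 0.1634]
tool_rot: [-1.405, -2.807, 0.003]
contact_force: [0.3, 0.2, -0.6]
opening: 0.0254
grip_force: 0.0
t 6.4 local [103.2  35.  163.4] F [ 0.3  0.2 -0.6] open 0.0254 grip 0.0
off [-1.1  2.3 57.4] now [0.6891 0.0765 0.1634]
rot [-0.003 -0.001 -0.004]
```

View pics/n2.png

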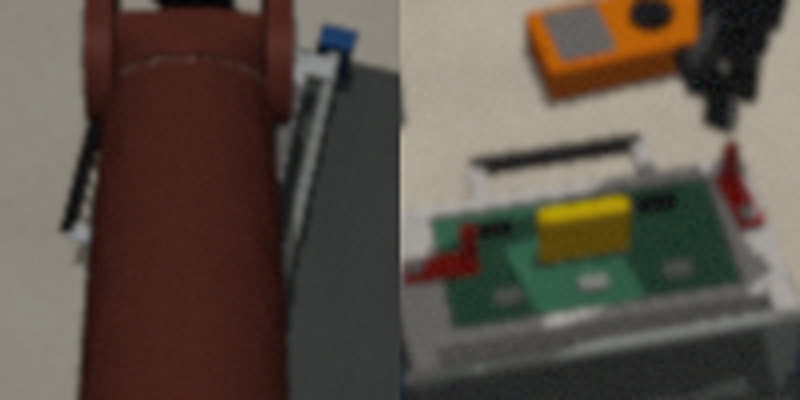

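Near latch lies inward (closed) at (445,265). The far post top at (730,150) sits under the fingers.

```bash
python3 -m handwheel '[{"gripper":0.4,"offset":[-1,2,30],"rotation":[0,0,0]},{"gripper":0.4,"offset":[-1,2,50],"rotation":[0,0,0]},{"gripper":0.4,"offset":[-1,2,57],"rotation":[0,0,0]},{"gripper":0.55,"offset":[-1,2,57],"rotation":[0,0,0]},{"gripper":0.55,"offset":[-1,2,57],"rotation":[0,0,0]},{"gripper":0.55,"offset":[-1,2,57],"rotation":[0,0,0]},{"gripper":0.55,"offset":[-1,2,57],"rotation":[0,0,0]},{"gripper":0.55,"offset":[-1,2,57],"rotation":[0,0,0]}]'; python3 -m handwheel '[{"gripper":0.55,"offset":[3,-5,0],"rotation":[0,0,0]},{"gripper":0.55,"offset":[6,-10,0],"rotation":[0,0,0]},{"gripper":0.55,"offset":[8,-20,0],"rotation":[0,0,0]},{"gripper":0.55,"offset":[7,-31,0],"rotation":[0,0,0]},{"gripper":0.55,"offset":[4,-40,0],"rotation":[0,0,0]},{"gripper":0.55,"offset":[1,-46,0],"rotation":[0,0,0]},{"gripper":0.55,"offset":[0,-50,0],"rotation":[0,0,0]},{"gripper":0.55,"offset":[0,-51,0],"rotation":[0,0,0]}]'; python3 -c "
from h import *
L()"
```

```text
t: 7.5
tool_pos: [0.6912, 0.0774, 0.1095]
tool_rot: [1.398, 2.813, 0.0]
contact_force: [0.6, -0.3, -0.6]
opening: 0.0189
grip_force: 0.0
t: 8.5
tool_pos: [0.6524, 0.0479, 0.1092]
tool_rot: [1.398, 2.809, 0.01]
contact_force: [10.3, 7.6, -5.8]
opening: 0.0192
grip_force: 6.4
t 8.5 local [ 73.8  -1.1 109.2] F [10.3  7.6 -5.8] open 0.0192 grip 6.4
```

```bash
python3 -m handwheel '[{"gripper":0.45,"offset":[0,3,0],"rotation":[0,0,0]},{"gripper":0.4,"offset":[0,4,0],"rotation":[0,0,0]},{"gripper":0.4,"offset":[0,4,0],"rotation":[0,0,0]},{"gripper":0.4,"offset":[0,4,-30],"rotation":[0,0,0]},{"gripper":0.2,"offset":[0,4,-62],"rotation":[0,0,0]},{"gripper":0.2,"offset":[0,4,-62],"rotation":[0,0,0]},{"gripper":0.2,"offset":[0,4,-62],"rotation":[0,0,0]},{"gripper":0.2,"offset":[0,4,-62],"rotation":[0,0,0]}]'; python3 -c "
from h import *
goL(0,0,170)"
```

```text
t: 9.5
tool_pos: [0.6525, 0.049, 0.1691]
tool_rot: [-1.397, -2.81, 0.002]
contact_force: [-0.1, -0.3, 0.0]
opening: 0.0344
grip_force: 0.0
t 9.5 local [ 73.6   0.  169.1] F [-0.1 -0.3  0. ] open 0.0344 grip 0.0
off [ 56.3 -47.4  -0.6] now [0.6525 0.049  0.1691]
rot [-0.002 -0.003 -0.699]
```

```bash
python3 -m handwheel '[{"gripper":0.2,"offset":[14,-12,0],"rotation":[0,0,-0.15]},{"gripper":0.2,"offset":[28,-24,0],"rotation":[0,0,-0.3]},{"gripper":0.2,"offset":[42,-36,0],"rotation":[0,0,-0.45]},{"gripper":0.2,"offset":[56,-47,0],"rotation":[0,0,-0.6]},{"gripper":0.2,"offset":[56,-47,0],"rotation":[0,0,-0.7]},{"gripper":0.2,"offset":[56,-47,0],"rotation":[0,0,-0.7]},{"gripper":0.2,"offset":[56,-47,0],"rotation":[0,0,-0.7]},{"gripper":0.2,"offset":[56,-47,0],"rotation":[0,0,-0.7]}]'; python3 - <<'E'
from h import *
goL(0,0,101)
s=snap('side');crop(s,'n3.png',140,260,220,350,5)
E
```

```text
t: 10.5
tool_pos: [0.5823, 0.0652, 0.1709]
tool_rot: [-0.351, -3.121, 0.0]
contact_force: [0.1, 0.0, -0.4]
opening: 0.0339
grip_force: 0.0
t 10.5 local [  1.6   0.3 170.9] F [ 0.1  0.  -0.4] open 0.0339 grip 0.0
off [ 1.6 -0.3 69.9] now [0.5823 0.0652 0.1709]
rot [-0.    -0.001 -0.   ]
```

View pics/n3.png

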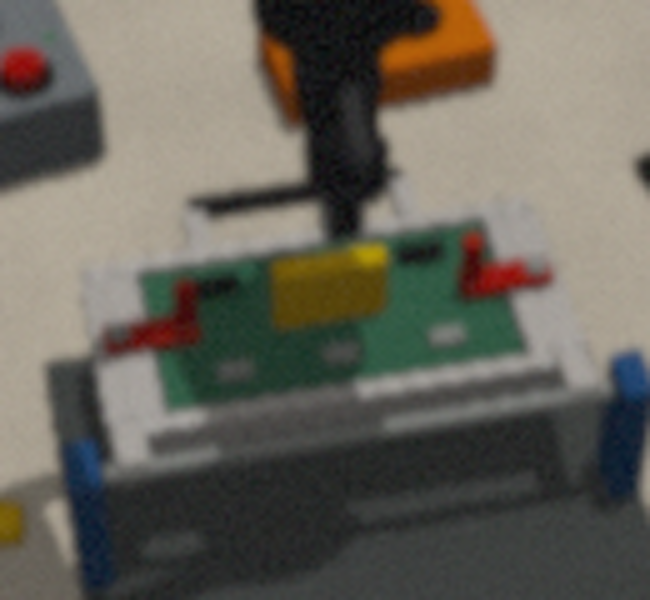

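Both latches are closed (posts at (185,300) and (472,255)), and the gripper is over the handle. Descend and grip.

```bash
python3 -m handwheel '[{"gripper":0.2,"offset":[1,0,35],"rotation":[0,0,0]},{"gripper":0.2,"offset":[1,0,60],"rotation":[0,0,0]},{"gripper":0.2,"offset":[1,0,70],"rotation":[0,0,0]},{"gripper":1,"offset":[1,0,70],"rotation":[0,0,0]},{"gripper":1,"offset":[1,0,70],"rotation":[0,0,0]},{"gripper":1,"offset":[1,0,70],"rotation":[0,0,0]},{"gripper":1,"offset":[1,0,70],"rotation":[0,0,0]},{"gripper":1,"offset":[1,0,70],"rotation":[0,0,0]}]' 60; python3 -m handwheel '[{"gripper":1,"offset":[0,0,-1],"rotation":[0,0,0]},{"gripper":1,"offset":[0,0,-1],"rotation":[0,0,0]},{"gripper":1,"offset":[0,0,-2],"rotation":[0,0,0]},{"gripper":1,"offset":[0,0,-2],"rotation":[0,0,0]},{"gripper":1,"offset":[0,0,-3],"rotation":[0,0,0]},{"gripper":1,"offset":[0,0,-3],"rotation":[0,0,0]},{"gripper":1,"offset":[0,0,-3],"rotation":[0,0,0]},{"gripper":1,"offset":[0,0,-3],"rotation":[0,0,0]}]'
```

```text
t: 11.55
tool_pos: [0.5816, 0.0657, 0.1017]
tool_rot: [0.349, 3.121, 0.001]
contact_force: [0.4, 2.3, -1.6]
opening: 0.013
grip_force: 60.5
t: 12.55
tool_pos: [0.5811, 0.0657, 0.1033]
tool_rot: [-0.349, -3.122, -0.0]
contact_force: [4.1, 2.5, -11.0]
opening: 0.013
grip_force: 59.2
```

```bash
python3 -m handwheel '[{"gripper":1,"offset":[0,0,-1],"rotation":[0,0,0]},{"gripper":1,"offset":[0,0,-1],"rotation":[0,0,0]},{"gripper":1,"offset":[0,0,-1],"rotation":[0,0,0]},{"gripper":1,"offset":[0,0,-1],"rotation":[0,0,0]},{"gripper":1,"offset":[0,0,-1],"rotation":[0,0,0]},{"gripper":1,"offset":[0,0,-1],"rotation":[0,0,0]},{"gripper":1,"offset":[0,0,-1],"rotation":[0,0,0]},{"gripper":1,"offset":[0,0,-1],"rotation":[0,0,0]}]'; python3 -m handwheel '[{"gripper":1,"offset":[0,0,3],"rotation":[0,0,0]},{"gripper":1,"offset":[0,0,3],"rotation":[0,0,0]},{"gripper":0.2,"offset":[0,0,3],"rotation":[0,0,0]},{"gripper":0.2,"offset":[0,0,3],"rotation":[0,0,0]},{"gripper":0.2,"offset":[0,0,3],"rotation":[0,0,0]},{"gripper":0.2,"offset":[0,0,-30],"rotation":[0,0,0]},{"gripper":0.2,"offset":[0,0,-65],"rotation":[0,0,0]},{"gripper":0.2,"offset":[0,0,-65],"rotation":[0,0,0]}]' 60;python3 -c "
from h import *
goL(0,94,160)"
```

```text
t: 13.55
tool_pos: [0.581, 0.0657, 0.1034]
tool_rot: [-0.349, -3.122, -0.001]
contact_force: [6.6, 3.2, -15.1]
opening: 0.0132
grip_force: 59.0
t: 14.55
tool_pos: [0.5839, 0.0653, 0.1746]
tool_rot: [0.349, 3.114, 0.001]
contact_force: [0.6, -0.1, -0.4]
opening: 0.0344
grip_force: 0.0
t 14.6 local [  3.1   0.7 174.6] F [ 0.6 -0.1 -0.4] open 0.0344 grip 0.0
off [ 3.1 93.3 14.7] now [0.5839 0.0653 0.1746]
rot [0.001 0.008 0.   ]
```

I couldn't confirm that both latches took load, so I'll repeat the tug and read the wrist moment.

```bash
python3 -m handwheel '[{"gripper":0.2,"offset":[3,-1,35],"rotation":[0,0,0]},{"gripper":0.2,"offset":[3,-1,60],"rotation":[0,0,0]},{"gripper":0.2,"offset":[3,-1,72],"rotation":[0,0,0]},{"gripper":0.2,"offset":[3,-1,72],"rotation":[0,0,0]},{"gripper":1,"offset":[3,-1,72],"rotation":[0,0,0]},{"gripper":1,"offset":[3,-1,72],"rotation":[0,0,0]},{"gripper":1,"offset":[3,-1,72],"rotation":[0,0,0]},{"gripper":1,"offset":[3,-1,72],"rotation":[0,0,0]}]' 60;python3 -c "
from h import *
L();print(ctrl.get_obs()['wrist_torque'])"; python3 -m handwheel '[{"gripper":1,"offset":[0,0,-1],"rotation":[0,0,0]},{"gripper":1,"offset":[0,0,-2],"rotation":[0,0,0]},{"gripper":1,"offset":[0,0,-3],"rotation":[0,0,0]},{"gripper":1,"offset":[0,0,-3],"rotation":[0,0,0]},{"gripper":1,"offset":[0,0,-4],"rotation":[0,0,0]},{"gripper":1,"offset":[0,0,-4],"rotation":[0,0,0]},{"gripper":1,"offset":[0,0,-4],"rotation":[0,0,0]},{"gripper":1,"offset":[0,0,-4],"rotation":[0,0,0]}]';python3 -c "
from h import *
L();print(ctrl.get_obs()['wrist_torque'])"
```

```text
t: 15.55
tool_pos: [0.5793, 0.0661, 0.0997]
tool_rot: [0.348, 3.119, 0.003]
contact_force: [1.7, 5.5, 2.3]
opening: 0.0132
grip_force: 61.0
t 15.6 local [-1.5  0.4 99.7] F [1.7 5.5 2.3] open 0.0132 grip 61.0
[ 0.73545349 -0.13680324  0.23844984]
t: 16.55
tool_pos: [0.5781, 0.0662, 0.1014]
tool_rot: [0.349, 3.122, 0.003]
contact_force: [1.9, 5.0, -4.7]
opening: 0.0129
grip_force: 60.0
t 16.6 local [ -2.8   0.3 101.4] F [ 1.9  5.  -4.7] open 0.0129 grip 60.0
[ 0.98690416 -0.5044704   0.28077049]
```

```bash
python3 -m handwheel '[{"gripper":1,"offset":[0,0,-1],"rotation":[0,0,0]},{"gripper":1,"offset":[0,0,-2],"rotation":[0,0,0]},{"gripper":1,"offset":[0,0,-2],"rotation":[0,0,0]},{"gripper":1,"offset":[0,0,-2],"rotation":[0,0,0]},{"gripper":1,"offset":[0,0,-2],"rotation":[0,0,0]},{"gripper":1,"offset":[0,0,-2],"rotation":[0,0,0]},{"gripper":1,"offset":[0,0,-2],"rotation":[0,0,0]},{"gripper":1,"offset":[0,0,-2],"rotation":[0,0,0]}]';python3 -c "
from h import *
L();print(ctrl.get_obs()['wrist_torque'])";python3 -m handwheel '[{"gripper":1,"offset":[0,0,-1],"rotation":[0,0.01,0]},{"gripper":1,"offset":[0,0,-1],"rotation":[0,0.02,0]},{"gripper":1,"offset":[0,0,-1],"rotation":[0,0.02,0]},{"gripper":1,"offset":[0,0,-1],"rotation":[0,0.02,0]},{"gripper":1,"offset":[0,0,-1],"rotation":[0,0.02,0]},{"gripper":1,"offset":[0,0,-1],"rotation":[0,0.02,0]},{"gripper":1,"offset":[0,0,-1],"rotation":[0,0.02,0]},{"gripper":1,"offset":[0,0,-1],"rotation":[0,0.02,0]}]';python3 -c "
from h import *
L();print(ctrl.get_obs()['wrist_torque'])"
```

```text
t: 17.55
tool_pos: [0.578, 0.0662, 0.1017]
tool_rot: [0.349, 3.122, 0.003]
contact_force: [7.0, 5.3, -12.9]
opening: 0.0129
grip_force: 59.1
t 17.6 local [ -2.9   0.2 101.7] F [  7.    5.3 -12.9] open 0.0129 grip 59.1
[ 1.07643845 -1.30747528  0.30990464]
t: 18.55
tool_pos: [0.5774, 0.0663, 0.1018]
tool_rot: [-0.346, -3.102, -0.007]
contact_force: [6.6, 5.7, -15.2]
opening: 0.0134
grip_force: 59.0
t 18.6 local [ -3.4   0.2 101.8] F [  6.6   5.7 -15.2] open 0.0134 grip 59.0
[ 0.98667035 -1.52624169  0.26140211]
```

The moment matches lateral force times a ~0.19 m lever arm, so the vertical load was shared by both latches. Release and go to the bar.

```bash
python3 -m handwheel '[{"gripper":1,"offset":[0,0,4],"rotation":[0,-0.02,0]},{"gripper":1,"offset":[0,0,4],"rotation":[0,-0.02,0]},{"gripper":0.2,"offset":[0,0,4],"rotation":[0,-0.02,0]},{"gripper":0.2,"offset":[0,0,4],"rotation":[0,-0.02,0]},{"gripper":0.2,"offset":[0,0,4],"rotation":[0,-0.02,0]},{"gripper":0.2,"offset":[0,0,-30],"rotation":[0,-0.02,0]},{"gripper":0.2,"offset":[0,20,-65],"rotation":[0,-0.02,0]},{"gripper":0.2,"offset":[0,60,-65],"rotation":[0,-0.02,0]}]'; python3 - <<'E'
from h import *
goL(0,94,130)
E
```

```text
t: 19.55
tool_pos: [0.5955, 0.123, 0.175]
tool_rot: [0.353, 3.114, 0.001]
contact_force: [0.9, -0.5, 0.5]
opening: 0.0343
grip_force: 0.0
t 19.6 local [  1.6  59.5 175. ] F [ 0.9 -0.5  0.5] open 0.0343 grip 0.0
off [ 2.  34.4 45. ] now [0.5955 0.123  0.175 ]
rot [ 0.002  0.008 -0.002]
```

```bash
python3 -m handwheel '[{"gripper":0.29,"offset":[1,17,0],"rotation":[0,0,0]},{"gripper":0.29,"offset":[2,35,0],"rotation":[0,0,0]},{"gripper":0.29,"offset":[2,35,25],"rotation":[0,0,0]},{"gripper":0.29,"offset":[2,35,45],"rotation":[0,0,0]},{"gripper":0.29,"offset":[2,35,45],"rotation":[0,0,0]},{"gripper":0.29,"offset":[2,35,45],"rotation":[0,0,0]},{"gripper":0.29,"offset":[2,35,45],"rotation":[0,0,0]},{"gripper":0.29,"offset":[2,35,45],"rotation":[0,0,0]}]'; python3 - <<'E'
from h import *
goL(0,94,71)
s=snap('side');crop(s,'n4.png',130,230,230,350,5)
p=loc(0,94);print(((proj(s,[[*p,.085],[*p,.130]])-[230,130])*5).round())
E
```

```text
t: 20.55
tool_pos: [0.5991, 0.158, 0.1263]
tool_rot: [0.349, 3.121, 0.001]
contact_force: [-0.0, -0.6, 0.2]
opening: 0.0302
grip_force: 0.0
t 20.6 local [ -2.6  94.5 126.3] F [-0.  -0.6  0.2] open 0.0302 grip 0.0
off [-2.5 -0.5 55.3] now [0.5991 0.158  0.1263]
rot [0.001 0.002 0.001]
[[244. 248.]
 [243. 189.]]
```

View pics/n4.png

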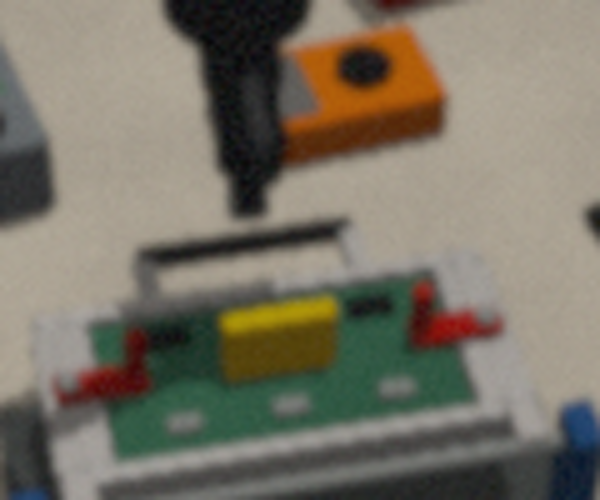

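The fingers are straight above the bar (bar centre at (245,242)). Descend and grip.

```bash
python3 -m handwheel '[{"gripper":0.29,"offset":[-2,0,20],"rotation":[0,0,0]},{"gripper":0.29,"offset":[-2,0,40],"rotation":[0,0,0]},{"gripper":0.29,"offset":[-2,0,54],"rotation":[0,0,0]},{"gripper":0.29,"offset":[-2,0,54],"rotation":[0,0,0]},{"gripper":1,"offset":[-2,0,54],"rotation":[0,0,0]},{"gripper":1,"offset":[-2,0,54],"rotation":[0,0,0]},{"gripper":1,"offset":[-2,0,54],"rotation":[0,0,0]},{"gripper":1,"offset":[-2,0,54],"rotation":[0,0,0]}]' 80; python3 -c "
from h import *
L()"
```

```text
t: 21.6
tool_pos: [0.6008, 0.1596, 0.0714]
tool_rot: [0.349, 3.121, 0.006]
contact_force: [1.5, 5.8, -4.9]
opening: 0.011
grip_force: 78.0
t 21.6 local [-1.3 96.4 71.4] F [ 1.5  5.8 -4.9] open 0.011 grip 78.0
```

```bash
python3 -m handwheel '[{"gripper":1,"offset":[0,-1,-17],"rotation":[0,0,0]},{"gripper":1,"offset":[0,-3,-34],"rotation":[0,0,0]},{"gripper":1,"offset":[0,-8,-51],"rotation":[0,0,0]},{"gripper":1,"offset":[0,-14,-67],"rotation":[0,0,0]},{"gripper":1,"offset":[0,-14,-67],"rotation":[0,0,0]},{"gripper":1,"offset":[0,-14,-67],"rotation":[0,0,0]},{"gripper":1,"offset":[0,-14,-67],"rotation":[0,0,0]},{"gripper":1,"offset":[0,-14,-67],"rotation":[0,0,0]}]'; python3 -c "
from h import *
L()"
```

```text
t: 22.6
tool_pos: [0.598, 0.1466, 0.14]
tool_rot: [0.348, 3.12, 0.01]
contact_force: [-0.7, 6.4, 1.2]
opening: 0.0111
grip_force: 79.5
t 22.6 local [ -1.2  83.1 140. ] F [-0.7  6.4  1.2] open 0.0111 grip 79.5
```

```bash
python3 -m handwheel '[{"gripper":1,"offset":[0,-7,-15],"rotation":[0,0,0]},{"gripper":1,"offset":[0,-16,-30],"rotation":[0,0,0]},{"gripper":1,"offset":[0,-27,-44],"rotation":[0,0,0]},{"gripper":1,"offset":[0,-39,-56],"rotation":[0,0,0]},{"gripper":1,"offset":[0,-51,-68],"rotation":[0,0,0]},{"gripper":1,"offset":[0,-65,-78],"rotation":[0,0,0]},{"gripper":1,"offset":[0,-80,-86],"rotation":[0,0,0]},{"gripper":1,"offset":[0,-96,-93],"rotation":[0,0,0]}]'; python3 - <<'E'
from h import *
L()
s=snap('side');crop(s,'n5.png',70,270,200,380,3)
E
```

```text
t: 23.6
tool_pos: [0.5783, 0.0562, 0.237]
tool_rot: [0.343, 3.115, 0.023]
contact_force: [0.1, 17.6, 8.5]
opening: 0.0108
grip_force: 78.1
t 23.6 local [ -0.3  -9.4 237. ] F [ 0.1 17.6  8.5] open 0.0108 grip 78.1
```

View pics/n5.png

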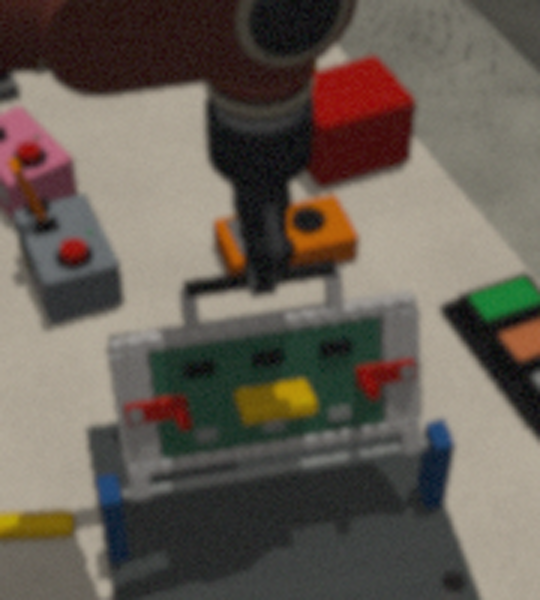

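The cradle is at about 1.2 rad, the bar is held, and the latches are closed. I'll continue the arc.

```bash
python3 -m handwheel '[{"gripper":1,"offset":[0,-25,-8],"rotation":[0,0,0]},{"gripper":1,"offset":[0,-50,-11],"rotation":[0,0,0]},{"gripper":1,"offset":[0,-76,-11],"rotation":[0,0,0]},{"gripper":1,"offset":[0,-101,-7],"rotation":[0,0,0]},{"gripper":1,"offset":[0,-126,1],"rotation":[0,0,0]},{"gripper":1,"offset":[0,-149,12],"rotation":[0,0,0]},{"gripper":1,"offset":[0,-170,26],"rotation":[0,0,0]},{"gripper":1,"offset":[0,-170,26],"rotation":[0,0,0]}]'; python3 - <<'E'
from h import *
L()
E
```

```text
t: 24.65
tool_pos: [0.5415, -0.12, 0.2093]
tool_rot: [0.352, 3.11, -0.012]
contact_force: [5.1, -10.4, 2.6]
opening: 0.0103
grip_force: 83.1
t 24.6 local [   2.8 -189.3  209.3] F [  5.1 -10.4   2.6] open 0.0103 grip 83.1
```

```bash
python3 -m handwheel '[{"gripper":1,"offset":[0,-19,18],"rotation":[0,0,0]},{"gripper":1,"offset":[0,-35,38],"rotation":[0,0,0]},{"gripper":1,"offset":[0,-47,60],"rotation":[0,0,0]},{"gripper":1,"offset":[0,-54,76],"rotation":[0,0,0]},{"gripper":1,"offset":[0,-59,93],"rotation":[0,0,0]},{"gripper":1,"offset":[0,-62,110],"rotation":[0,0,0]},{"gripper":1,"offset":[0,-64,123],"rotation":[0,0,0]},{"gripper":1,"offset":[0,-64,133],"rotation":[0,0,0]}]'; python3 - <<'E'
from h import *
L()
s=snap('side');crop(s,'n6.png',90,310,200,390,2.7)
E
```

```text
t: 25.65
tool_pos: [0.5288, -0.1768, 0.0747]
tool_rot: [0.348, 3.112, 0.005]
contact_force: [20.5, 4.7, 27.4]
opening: 0.0107
grip_force: 100.9
t 25.6 local [   3.  -247.6   74.7] F [20.5  4.7 27.4] open 0.0107 grip 100.9
```

View pics/n6.png

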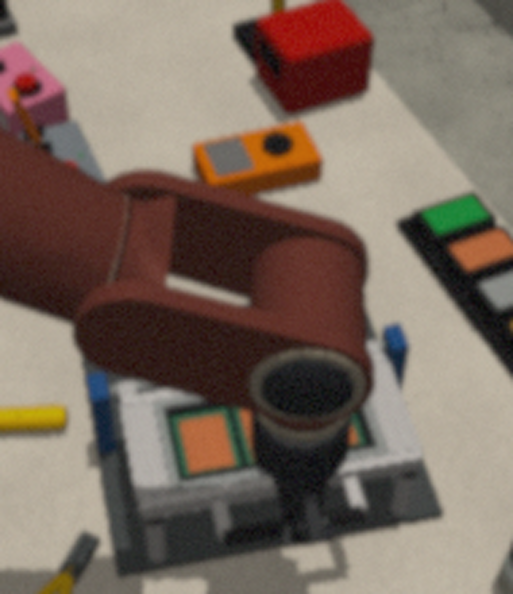

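```bash
python3 -m handwheel '[{"gripper":1,"offset":[0,0,-1],"rotation":[0,0,0]},{"gripper":0.29,"offset":[0,0,-1],"rotation":[0,0,0]},{"gripper":0.29,"offset":[0,0,-1],"rotation":[0,0,0]},{"gripper":0.29,"offset":[0,0,-1],"rotation":[0,0,0]},{"gripper":0.29,"offset":[0,0,-30],"rotation":[0,0,0]},{"gripper":0.29,"offset":[0,0,-70],"rotation":[0,0,0]},{"gripper":0.29,"offset":[0,0,-110],"rotation":[0,0,0]},{"gripper":0.29,"offset":[0,0,-110],"rotation":[0,0,0]}]'; python3 - <<'E'
from h import *
L();print(ctrl.get_obs()['q'].round(2))
t=snap('top');crop(t,'m1.png',120,280,240,430,4)
E
```

```text
t: 26.7
tool_pos: [0.5267, -0.1793, 0.1871]
tool_rot: [0.349, 3.114, -0.005]
contact_force: [-0.3, -0.6, 1.0]
opening: 0.0306
grip_force: 0.0
t 26.7 local [   1.5 -250.5  187.1] F [-0.3 -0.6  1. ] open 0.0306 grip 0.0
[-0.46 -0.09  1.82 -0.    1.39 -1.81]
```

View pics/m1.png

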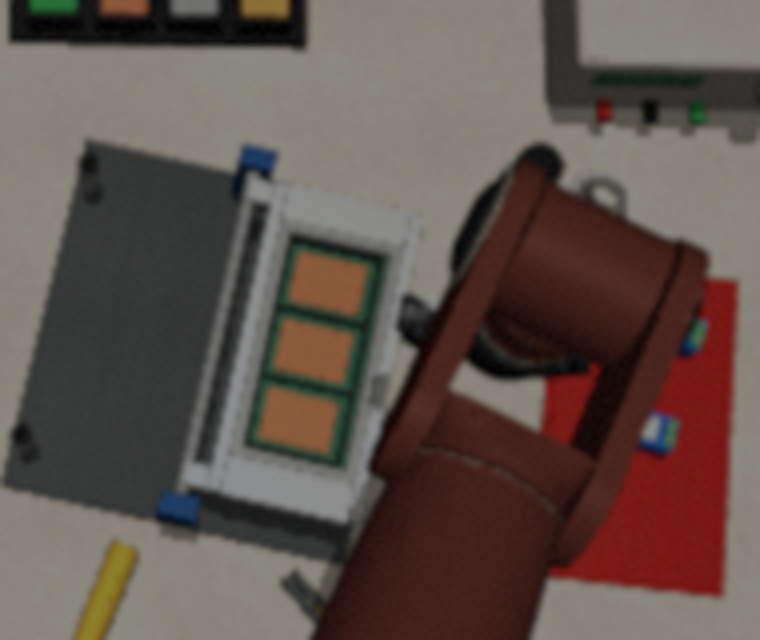

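The cradle is right over with its bays up, at crop (329,285), (314,350) and (298,420). Next I go above the far module.

```bash
cat >> h.py <<'E'
def goW(x,y,z,psi=np.pi/2):
    L();fwd(x,y,z,psi+YAW)
E
python3 - <<'E'
from h import *
goW(.5836,-.3862,.12)
import pickle; t,s=pickle.load(open('cams.pkl','rb'))
for u,v in((329,285),(314,350),(298,420)):
    w=onz(t,(240+u/4,120+v/4),.089)[:2]-C;c,sn=np.cos(YAW),np.sin(YAW);print((1000*np.array([c*w[0]+sn*w[1],-sn*w[0]+c*w[1]])).round(1))
E
```

```text
t 26.8 local [ 2.000e-01 -2.502e+02  1.844e+02] F [-0.4  0.3 -0.2] open 0.0304 grip 0.0
off [-102.4 -189.4   65. ] now [ 0.5254 -0.1787  0.1844]
rot [0.002 0.004 1.571]
[  55.3 -155.8]
[   1.5 -155.5]
[ -55.4 -155.3]
```

```bash
python3 -m handwheel '[{"gripper":-0.1,"offset":[-13,-24,0],"rotation":[0,0,0.16]},{"gripper":-0.1,"offset":[-26,-48,0],"rotation":[0,0,0.33]},{"gripper":-0.1,"offset":[-39,-71,0],"rotation":[0,0,0.5]},{"gripper":-0.1,"offset":[-52,-95,0],"rotation":[0,0,0.67]},{"gripper":-0.1,"offset":[-65,-119,0],"rotation":[0,0,0.84]},{"gripper":-0.1,"offset":[-78,-143,0],"rotation":[0,0,1.01]},{"gripper":-0.1,"offset":[-91,-167,20],"rotation":[0,0,1.18]},{"gripper":-0.1,"offset":[-102,-189,30],"rotation":[0,0,1.35]}]' 40; python3 -m handwheel '[{"gripper":-0.1,"offset":[0,0,10],"rotation":[0,0,0.12]},{"gripper":-0.1,"offset":[0,0,20],"rotation":[0,0,0.21]},{"gripper":-0.1,"offset":[0,0,20],"rotation":[0,0,0.21]},{"gripper":-0.1,"offset":[0,0,20],"rotation":[0,0,0.21]},{"gripper":-0.1,"offset":[0,0,20],"rotation":[0,0,0.21]},{"gripper":-0.1,"offset":[0,0,20],"rotation":[0,0,0.21]},{"gripper":-0.1,"offset":[0,0,20],"rotation":[0,0,0.21]},{"gripper":-0.1,"offset":[0,0,20],"rotation":[0,0,0.21]}]'; python3 - <<'E'
from h import *
goW(.5836,-.3862,.014)
s=snap('side');crop(s,'m2.png',300,420,260,430,4.5)
ps=np.array([[.5836,-.3862,.031],[.4998,-.3576,.031]]);print(((proj(s,ps)-[260,300])*4.5).round())
E
```

```text
t: 27.75
tool_pos: [0.5809, -0.3849, 0.1485]
tool_rot: [-2.227, -2.209, 0.001]
contact_force: [-0.6, 0.2, -0.6]
opening: 0.047
grip_force: 0.0
t: 28.75
tool_pos: [0.5822, -0.3848, 0.1324]
tool_rot: [2.444, 1.974, 0.0]
contact_force: [0.7, -1.3, 1.2]
opening: 0.0472
grip_force: 0.0
t 28.8 local [ 101.2 -438.6  132.4] F [ 0.7 -1.3  1.2] open 0.0472 grip 0.0
off [ -1.1   1.6 118.4] now [ 0.5822 -0.3848  0.1324]
rot [0.    0.    0.012]
[[518. 303.]
 [331. 321.]]
```

View pics/m2.png

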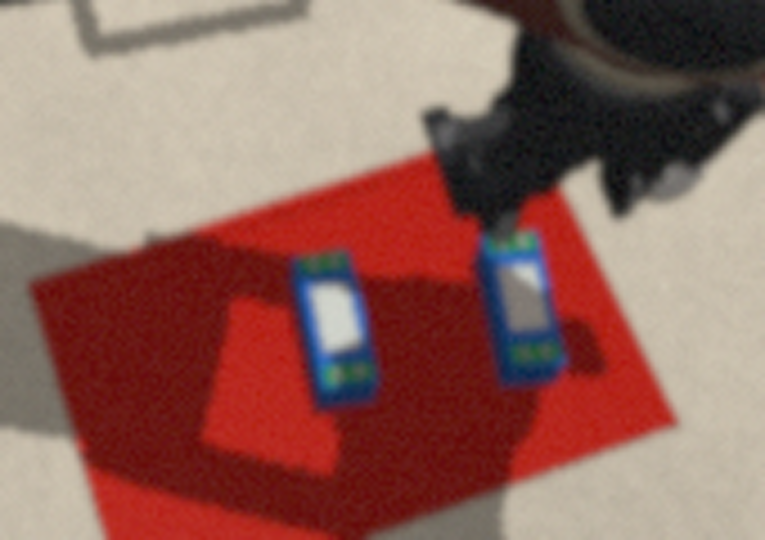

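Both modules lie where predicted (label centres (525,297) and (336,317)). Grasp the first.

```bash
python3 -m handwheel '[{"gripper":-0.1,"offset":[-1,2,40],"rotation":[0,0,0]},{"gripper":-0.1,"offset":[-1,2,80],"rotation":[0,0,0]},{"gripper":-0.1,"offset":[-1,2,105],"rotation":[0,0,0]},{"gripper":-0.1,"offset":[-1,2,118],"rotation":[0,0,0]},{"gripper":-0.1,"offset":[-1,2,118],"rotation":[0,0,0]},{"gripper":1,"offset":[-1,2,118],"rotation":[0,0,0]},{"gripper":1,"offset":[-1,2,118],"rotation":[0,0,0]},{"gripper":1,"offset":[-1,2,118],"rotation":[0,0,0]}]' 40; python3 -m handwheel '[{"gripper":1,"offset":[0,0,0],"rotation":[0,0,0]},{"gripper":1,"offset":[0,0,0],"rotation":[0,0,0]},{"gripper":1,"offset":[0,0,-30],"rotation":[0,0,0]},{"gripper":1,"offset":[0,0,-80],"rotation":[0,0,0]},{"gripper":1,"offset":[0,0,-130],"rotation":[0,0,0]},{"gripper":1,"offset":[0,0,-150],"rotation":[0,0,0]},{"gripper":1,"offset":[0,0,-150],"rotation":[0,0,0]},{"gripper":1,"offset":[0,0,-150],"rotation":[0,0,0]}]'; python3 -c "
from h import *
goL(56,-156,160,np.pi/2)"
```

```text
t: 29.8
tool_pos: [0.585, -0.387, 0.0162]
tool_rot: [2.441, 1.972, 0.001]
contact_force: [0.3, -0.3, 4.5]
opening: 0.0286
grip_force: 37.1
t: 30.8
tool_pos: [0.5826, -0.3851, 0.1607]
tool_rot: [-2.44, -1.971, 0.002]
contact_force: [-0.3, -0.8, -1.4]
opening: 0.0287
grip_force: 36.8
t 30.8 local [ 101.7 -438.8  160.7] F [-0.3 -0.8 -1.4] open 0.0287 grip 36.8
off [283.3 -42.4   1.6] now [ 0.5826 -0.3851  0.1607]
rot [-0.005 -0.002  0.011]
```

```bash
python3 -m handwheel '[{"gripper":1,"offset":[40,-6,0],"rotation":[0,0,0]},{"gripper":1,"offset":[85,-13,0],"rotation":[0,0,0]},{"gripper":1,"offset":[135,-20,0],"rotation":[0,0,0]},{"gripper":1,"offset":[185,-28,0],"rotation":[0,0,0]},{"gripper":1,"offset":[230,-35,0],"rotation":[0,0,0]},{"gripper":1,"offset":[265,-40,0],"rotation":[0,0,0]},{"gripper":1,"offset":[282,-42,0],"rotation":[0,0,0]},{"gripper":1,"offset":[282,-42,0],"rotation":[0,0,0]}]'; python3 -c "
from h import *
goL(56,-156,104,np.pi/2)"
```

```text
t: 31.8
tool_pos: [0.6015, -0.101, 0.1625]
tool_rot: [-2.441, -1.974, 0.003]
contact_force: [-0.1, 0.4, -0.8]
opening: 0.0284
grip_force: 36.8
t 31.8 local [  57.2 -157.6  162.5] F [-0.1  0.4 -0.8] open 0.0284 grip 36.8
off [ 1.6 -1.  58.5] now [ 0.6015 -0.101   0.1625]
rot [-0.003  0.     0.013]
```

```bash
python3 - <<'E'
from h import *
import pickle; t,s=pickle.load(open('cams.pkl','rb'))
for a,b in(((187,287),(525,297)),((157,387),(336,317))):
    print(tri(t,(360+a[0]/4-.4,130+a[1]/4-.4),s,(260+b[0]/4.5-.4,300+b[1]/4.5-.4)),onz(s,(260+b[0]/4.5-.4,300+b[1]/4.5-.4),.031))
s=snap('side');crop(s,'m3.png',170,310,230,390,4.5)
q=[[*loc(56+dx,-156+dy),.162+.015] for dx in(-14,14) for dy in(-32,32)];print(((proj(s,q)-[230,170])*4.5).round().tolist())
E
```

```text
(array([ 0.58446807, -0.38500448,  0.0356252 ]), np.float64(0.003396364021677449)) [ 0.58780125 -0.38406244  0.031     ]
(array([ 0.50038276, -0.35663405,  0.03435502]), np.float64(0.0019889255968371304)) [ 0.50222583 -0.35578825  0.031     ]
[[410.0, 302.0], [378.0, 204.0], [465.0, 292.0], [431.0, 195.0]]
```

View pics/m3.png

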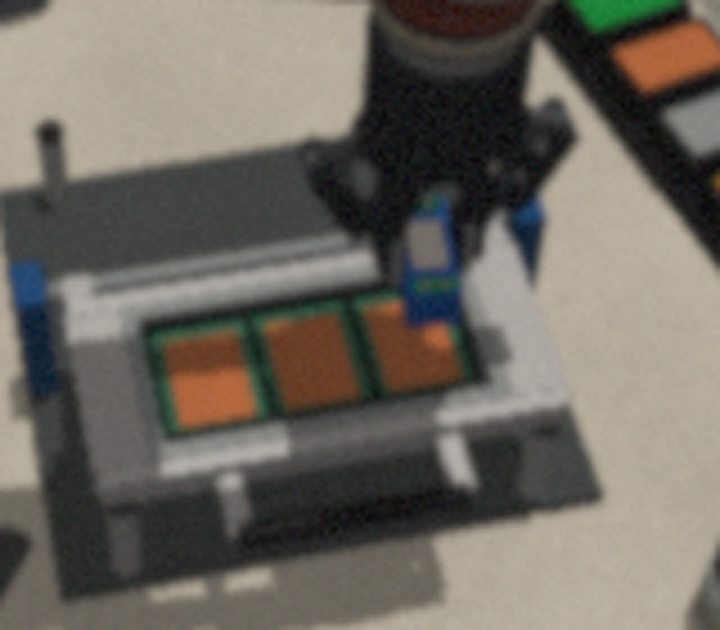

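Module held square above the far bay, centred within about 1–2 mm. I'll lower it gently.

```bash
python3 -m handwheel '[{"gripper":1,"offset":[1,-1,20],"rotation":[0,0,0.01]},{"gripper":1,"offset":[1,-1,40],"rotation":[0,0,0.01]},{"gripper":1,"offset":[1,-1,50],"rotation":[0,0,0.01]},{"gripper":1,"offset":[1,-1,53],"rotation":[0,0,0.01]},{"gripper":1,"offset":[1,-1,56],"rotation":[0,0,0.01]},{"gripper":1,"offset":[1,-1,58],"rotation":[0,0,0.01]},{"gripper":1,"offset":[1,-1,59],"rotation":[0,0,0.01]},{"gripper":1,"offset":[1,-1,59],"rotation":[0,0,0.01]}]'; python3 -c "
from h import *
goL(56,-156,100,np.pi/2)"
```

```text
t: 32.85
tool_pos: [0.6018, -0.1006, 0.1061]
tool_rot: [2.453, 1.961, 0.001]
contact_force: [-1.2, -0.2, 2.7]
opening: 0.0282
grip_force: 37.4
t 32.9 local [  57.4 -157.1  106.1] F [-1.2 -0.2  2.7] open 0.0282 grip 37.4
off [ 1.1 -1.4  6.1] now [ 0.6018 -0.1006  0.1061]
rot [0.001 0.    0.002]
```

```bash
python3 -m handwheel '[{"gripper":1,"offset":[0,0,1],"rotation":[0,0,0]},{"gripper":1,"offset":[0,0,2],"rotation":[0,0,0]},{"gripper":1,"offset":[0,0,3],"rotation":[0,0,0]},{"gripper":1,"offset":[0,0,3],"rotation":[0,0,0]},{"gripper":1,"offset":[0,0,3],"rotation":[0,0,0]},{"gripper":1,"offset":[0,0,3],"rotation":[0,0,0]},{"gripper":1,"offset":[0,0,3],"rotation":[0,0,0]},{"gripper":1,"offset":[0,0,3],"rotation":[0,0,0]}]'; python3 -c "
from h import *
L()"
```

```text
t: 33.85
tool_pos: [0.6014, -0.1005, 0.1022]
tool_rot: [2.454, 1.962, 0.0]
contact_force: [-0.1, 0.2, -0.8]
opening: 0.027
grip_force: 49.9
t 33.9 local [  57.  -157.   102.2] F [-0.1  0.2 -0.8] open 0.027 grip 49.9
```

```bash
python3 -m handwheel '[{"gripper":1,"offset":[0,0,1],"rotation":[0,0,0]},{"gripper":0.05,"offset":[0,0,1],"rotation":[0,0,0]},{"gripper":-0.1,"offset":[0,0,1],"rotation":[0,0,0]},{"gripper":-0.1,"offset":[0,0,1],"rotation":[0,0,0]},{"gripper":-0.1,"offset":[0,0,-20],"rotation":[0,0,0]},{"gripper":-0.1,"offset":[0,0,-50],"rotation":[0,0,0]},{"gripper":-0.1,"offset":[-40,0,-60],"rotation":[0,0,0]},{"gripper":-0.1,"offset":[-100,0,-60],"rotation":[0,0,0]}]'; python3 - <<'E'
from h import *
s=snap('side');crop(s,'m4.png',180,420,230,430,2.5)
goW(.5001,-.3570,.06)
E
```

```text
t: 34.85
tool_pos: [0.581, -0.1986, 0.1663]
tool_rot: [2.447, 1.962, 0.004]
contact_force: [0.8, -0.5, 0.2]
opening: 0.0472
grip_force: 0.0
t 34.9 local [  58.2 -265.   165.6] F [-0.6 -4.2  0.9] open 0.0469 grip 0.0
off [-164.1  -43.3  106.5] now [ 0.5787 -0.206   0.1656]
rot [ 0.004  0.007 -0.002]
```

View pics/m4.png

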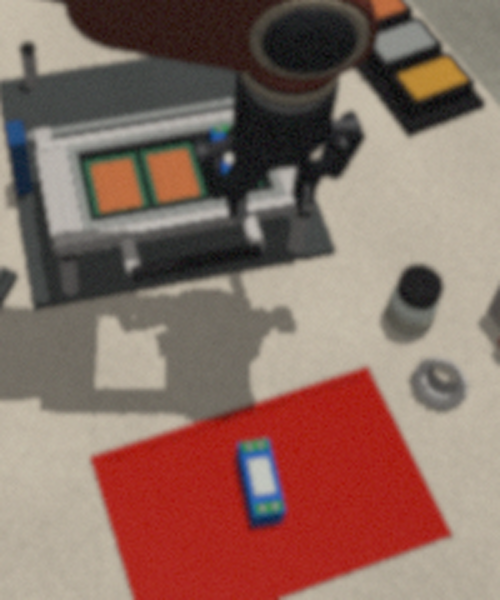

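First module is out of the hand and in the bay area, with bays 2 and 3 empty. The second module has not moved: label at (262,475) in the crop is side pixel (334.4,369.6), against (334.3,370) before. That was my 15th picture, one over the limit of 14, so from here I work from numbers only.

```bash
python3 -m handwheel '[{"gripper":-0.1,"offset":[-40,-11,0],"rotation":[0,0,0]},{"gripper":-0.1,"offset":[-85,-22,0],"rotation":[0,0,0]},{"gripper":-0.1,"offset":[-130,-34,0],"rotation":[0,0,0]},{"gripper":-0.1,"offset":[-160,-42,30],"rotation":[0,0,0]},{"gripper":-0.1,"offset":[-164,-43,70],"rotation":[0,0,0]},{"gripper":-0.1,"offset":[-164,-43,100],"rotation":[0,0,0]},{"gripper":-0.1,"offset":[-164,-43,106],"rotation":[0,0,0]},{"gripper":-0.1,"offset":[-164,-43,106],"rotation":[0,0,0]}]'; python3 -c "
from h import *
goW(.5001,-.357,.0145)"
```

```text
t: 35.9
tool_pos: [0.502, -0.3489, 0.0575]
tool_rot: [2.453, 1.961, 0.0]
contact_force: [-0.2, -0.4, -0.2]
opening: 0.0471
grip_force: 0.0
t 35.9 local [  15.1 -421.3   57.5] F [-0.2 -0.4 -0.2] open 0.0471 grip 0.0
off [-8.3 -0.1 43. ] now [ 0.502  -0.3489  0.0575]
rot [0.001 0.001 0.002]
```

```bash
python3 -m handwheel '[{"gripper":-0.1,"offset":[-8,0,0],"rotation":[0,0,0]},{"gripper":-0.1,"offset":[-8,0,20],"rotation":[0,0,0]},{"gripper":-0.1,"offset":[-8,0,38],"rotation":[0,0,0]},{"gripper":-0.1,"offset":[-8,0,42],"rotation":[0,0,0]},{"gripper":-0.1,"offset":[-8,0,42],"rotation":[0,0,0]},{"gripper":1,"offset":[-8,0,42],"rotation":[0,0,0]},{"gripper":1,"offset":[-8,0,42],"rotation":[0,0,0]},{"gripper":1,"offset":[-8,0,42],"rotation":[0,0,0]}]' 40; python3 -c "
from h import *
L()";python3 -m handwheel '[{"gripper":1,"offset":[0,0,0],"rotation":[0,0,0]},{"gripper":1,"offset":[0,0,0],"rotation":[0,0,0]},{"gripper":1,"offset":[0,0,-30],"rotation":[0,0,0]},{"gripper":1,"offset":[0,0,-80],"rotation":[0,0,0]},{"gripper":1,"offset":[0,0,-130],"rotation":[0,0,0]},{"gripper":1,"offset":[0,0,-148],"rotation":[0,0,0]},{"gripper":1,"offset":[0,0,-148],"rotation":[0,0,0]},{"gripper":1,"offset":[0,0,-148],"rotation":[0,0,0]}]'; python3 -c "
from h import *
goL(-56,-156,160,np.pi/2)"
```

```text
t: 36.9
tool_pos: [0.5001, -0.3567, 0.015]
tool_rot: [2.453, 1.961, 0.0]
contact_force: [0.7, -0.6, 1.7]
opening: 0.0269
grip_force: 39.2
t 36.9 local [  14.9 -429.4   15. ] F [ 0.7 -0.6  1.7] open 0.0269 grip 39.2
t: 37.9
tool_pos: [0.4983, -0.3552, 0.1591]
tool_rot: [-2.45, -1.959, 0.001]
contact_force: [-0.1, -0.1, -1.5]
opening: 0.0273
grip_force: 39.1
t 37.9 local [  12.9 -428.3  159.1] F [-0.1 -0.1 -1.5] open 0.0273 grip 39.1
off [272.4 -68.5   0. ] now [ 0.4983 -0.3552  0.1591]
rot [-0.004 -0.002  0.001]
```

```bash
python3 -m handwheel '[{"gripper":1,"offset":[40,-10,0],"rotation":[0,0,0]},{"gripper":1,"offset":[85,-21,0],"rotation":[0,0,0]},{"gripper":1,"offset":[130,-33,0],"rotation":[0,0,0]},{"gripper":1,"offset":[180,-45,0],"rotation":[0,0,0]},{"gripper":1,"offset":[225,-57,0],"rotation":[0,0,0]},{"gripper":1,"offset":[260,-66,0],"rotation":[0,0,0]},{"gripper":1,"offset":[272,-68,0],"rotation":[0,0,0]},{"gripper":1,"offset":[272,-68,0],"rotation":[0,0,0]}]'; python3 -c "
from h import *
goL(-56,-156,104,np.pi/2)"
```

```text
t: 38.9
tool_pos: [0.4925, -0.0757, 0.1607]
tool_rot: [-2.451, -1.962, 0.003]
contact_force: [-0.9, -0.4, -1.8]
opening: 0.0276
grip_force: 39.2
t 38.9 local [ -54.8 -157.   160.7] F [-0.9 -0.4 -1.8] open 0.0276 grip 39.2
off [ 1.1 -1.1 56.7] now [ 0.4925 -0.0757  0.1607]
rot [-0.003  0.     0.003]
```

```bash
python3 -m handwheel '[{"gripper":1,"offset":[1,-1,20],"rotation":[0,0,0]},{"gripper":1,"offset":[1,-1,40],"rotation":[0,0,0]},{"gripper":1,"offset":[1,-1,50],"rotation":[0,0,0]},{"gripper":1,"offset":[1,-1,53],"rotation":[0,0,0]},{"gripper":1,"offset":[1,-1,56],"rotation":[0,0,0]},{"gripper":1,"offset":[1,-1,58],"rotation":[0,0,0]},{"gripper":1,"offset":[1,-1,59],"rotation":[0,0,0]},{"gripper":1,"offset":[1,-1,60],"rotation":[0,0,0]}]'; python3 -c "
from h import *
L()"; python3 -m handwheel '[{"gripper":1,"offset":[0,0,1],"rotation":[0,0,0]},{"gripper":1,"offset":[0,0,1],"rotation":[0,0,0]},{"gripper":1,"offset":[0,0,1],"rotation":[0,0,0]},{"gripper":1,"offset":[0,0,1],"rotation":[0,0,0]},{"gripper":1,"offset":[0,0,1],"rotation":[0,0,0]},{"gripper":1,"offset":[0,0,1],"rotation":[0,0,0]},{"gripper":1,"offset":[0,0,1],"rotation":[0,0,0]},{"gripper":1,"offset":[0,0,1],"rotation":[0,0,0]}]'; python3 -c "
from h import *
L()"
```

```text
t: 39.9
tool_pos: [0.4931, -0.0751, 0.1044]
tool_rot: [2.453, 1.961, 0.0]
contact_force: [-5.0, 1.0, 10.5]
opening: 0.0275
grip_force: 41.2
t 39.9 local [ -54.3 -156.3  104.4] F [-5.   1.  10.5] open 0.0275 grip 41.2
t: 40.9
tool_pos: [0.4937, -0.0752, 0.1042]
tool_rot: [2.451, 1.96, 0.002]
contact_force: [-3.1, 1.3, 10.0]
opening: 0.027
grip_force: 40.6
t 40.9 local [ -53.7 -156.3  104.2] F [-3.1  1.3 10. ] open 0.027 grip 40.6
```

```bash
python3 -m handwheel '[{"gripper":0.05,"offset":[0,0,0],"rotation":[0,0,0]},{"gripper":-0.1,"offset":[0,0,0],"rotation":[0,0,0]},{"gripper":-0.1,"offset":[0,0,0],"rotation":[0,0,0]},{"gripper":-0.1,"offset":[0,0,-20],"rotation":[0,0,0]},{"gripper":-0.1,"offset":[0,0,-60],"rotation":[0,0,0]},{"gripper":-0.1,"offset":[40,-10,-90],"rotation":[0,0,0]},{"gripper":-0.1,"offset":[100,-23,-90],"rotation":[0,0,0]},{"gripper":-0.1,"offset":[160,-37,-90],"rotation":[0,0,0]}]';  python3 -c "
from h import *
goW(.5003,.3345,.16);print(ctrl.get_obs()['q'].round(2))"
```

```text
t: 41.9
tool_pos: [0.4917, 0.0908, 0.1919]
tool_rot: [2.454, 1.959, 0.002]
contact_force: [-0.2, -0.1, 0.4]
opening: 0.047
grip_force: 0.0
t 41.9 local [-92.4   5.2 191.9] F [-0.2 -0.1  0.4] open 0.047 grip 0.0
off [239.5 -45.7  32. ] now [0.4917 0.0908 0.1919]
rot [ 0.002 -0.001  0.   ]
[ 0.03 -0.23  1.94  0.    1.43  0.26]
```

```bash
python3 -m handwheel '[{"gripper":1,"offset":[35,-7,0],"rotation":[0,0,0]},{"gripper":1,"offset":[75,-14,0],"rotation":[0,0,0]},{"gripper":1,"offset":[120,-23,0],"rotation":[0,0,0]},{"gripper":1,"offset":[165,-31,0],"rotation":[0,0,0]},{"gripper":1,"offset":[205,-39,0],"rotation":[0,0,0]},{"gripper":1,"offset":[235,-45,10],"rotation":[0,0,0]},{"gripper":1,"offset":[240,-46,40],"rotation":[0,0,0]},{"gripper":1,"offset":[240,-46,60],"rotation":[0,0,0]}]';  python3 - <<'E'
from h import *
goW(.5003,.3345,.085)
t=snap('top');im=cv2.cvtColor(t['image'],cv2.COLOR_RGB2HSV)
m=cv2.inRange(im,(100,110,50),(130,255,255))
n,lab,st,ce=cv2.connectedComponentsWithStats(m)
for i in range(1,n):
    if st[i,4]>15: print(st[i],ce[i].round(1))
for x in(56,-56):
    q=[[*loc(x+dx,-156+dy),.117] for dx,dy in((0,0),(14,-32),(14,32),(-14,32),(-14,-32))];print(x,proj(t,q).round(1).tolist())
    # mask whitish label inside
    print(t['image'][int(round(proj(t,q[:1])[0,1])),int(round(proj(t,q[:1])[0,0]))])
E
```

```text
t: 42.9
tool_pos: [0.4987, 0.3338, 0.1292]
tool_rot: [-2.452, -1.963, 0.003]
contact_force: [0.5, 0.4, -0.2]
opening: -0.0003
grip_force: 0.0
t 42.9 local [-139.5  243.6  129.2] F [ 0.5  0.4 -0.2] open -0.0003 grip 0.0
off [ 1.1  1.5 44.2] now [0.4987 0.3338 0.1292]
rot [-0.002  0.001  0.003]
[300 157   8   6  35] [303.7 159.5]
[312 183  20  13  81] [322.5 190.1]
[ 19 207  40  24 904] [ 38.7 218.5]
[307 218  17  12  64] [315.8 223.9]
[279 243  11   8  64] [284.2 246.2]
56 [[323.6, 189.1], [334.6, 187.2], [314.5, 182.4], [312.5, 191.0], [332.7, 195.8]]
[142 143 143]
-56 [[315.8, 224.0], [327.0, 222.1], [306.5, 217.1], [304.5, 226.0], [325.0, 231.0]]
[141 143 146]
```

```bash
python3 - <<'E'
from h import *
def lab(d,x):
    q=np.array([[*loc(x+dx,-156+dy),.117] for dx,dy in((9,-15),(9,15),(-9,15),(-9,-15))])
    pr=proj(d,q).astype(np.int32); mk=np.zeros(d['image'].shape[:2],np.uint8);cv2.fillConvexPoly(mk,pr,255);mk=cv2.dilate(mk,np.ones((5,5)))
    h=cv2.cvtColor(d['image'],cv2.COLOR_RGB2HSV)
    m=(mk>0)&(h[...,1]<70)&(h[...,2]>100); v,u=np.nonzero(m); c=np.cov(u,v); w,e=np.linalg.eigh(c)
    return np.array([u.mean(),v.mean()]),len(u),e[:,1].round(2)
t=snap('top');s=snap('side')
for x in(56,-56):
    a,b=lab(t,x),lab(s,x);P,e=tri(t,a[0],s,b[0])
    w=P[:2]-C;c,sn=np.cos(YAW),np.sin(YAW);print(a,b,(1000*np.array([c*w[0]+sn*w[1],-sn*w[0]+c*w[1],P[2]])).round(1),round(e,4))
E
```

```text
(array([323.40677966, 188.55932203]), 59, array([-0.96, -0.29])) (array([322.23255814, 239.55813953]), 86, array([0.34, 0.94])) [  56.9 -154.9  119.5] 0.0001
(array([316.0483871 , 222.80645161]), 62, array([-0.99, -0.11])) (array([276.58139535, 246.45348837]), 86, array([0.35, 0.94])) [ -53.2 -155.5  123.6] 0.0001
```

Measured against m0, the second module seems about 4 mm high, so it may be resting on a bay wall. I'll regrip it and feel for its seat.

```bash
python3 -m handwheel '[{"gripper":-0.1,"offset":[0,0,-40],"rotation":[0,0,0]},{"gripper":-0.1,"offset":[-55,10,-60],"rotation":[0,0,0]},{"gripper":-0.1,"offset":[-110,24,-60],"rotation":[0,0,0]},{"gripper":-0.1,"offset":[-165,36,-60],"rotation":[0,0,0]},{"gripper":-0.1,"offset":[-220,48,-60],"rotation":[0,0,0]},{"gripper":-0.1,"offset":[-275,60,-60],"rotation":[0,0,0]},{"gripper":-0.1,"offset":[-330,72,-60],"rotation":[0,0,0]},{"gripper":-0.1,"offset":[-385,81,-60],"rotation":[0,0,0]}]'; python3 -c "
from h import *
goL(-54,-156,106,np.pi/2)"
```

```text
t: 44.05
tool_pos: [0.494, -0.0623, 0.1932]
tool_rot: [2.452, 1.959, 0.003]
contact_force: [0.7, -0.1, 0.9]
opening: 0.0468
grip_force: 0.0
t 44.0 local [ -56.2 -143.6  193.2] F [ 0.7 -0.1  0.9] open 0.0468 grip 0.0
off [-12.4   1.9  87.2] now [ 0.494  -0.0623  0.1932]
rot [0.004 0.    0.001]
```

```bash
python3 -m handwheel '[{"gripper":-0.1,"offset":[-13,2,20],"rotation":[0,0,0]},{"gripper":-0.1,"offset":[-13,2,55],"rotation":[0,0,0]},{"gripper":-0.1,"offset":[-13,2,80],"rotation":[0,0,0]},{"gripper":-0.1,"offset":[-13,2,86],"rotation":[0,0,0]},{"gripper":-0.1,"offset":[-13,2,86],"rotation":[0,0,0]},{"gripper":1,"offset":[-13,2,86],"rotation":[0,0,0]},{"gripper":1,"offset":[-13,2,86],"rotation":[0,0,0]},{"gripper":1,"offset":[-13,2,86],"rotation":[0,0,0]}]' 40; python3 -c "
from h import *
L()"; python3 -m handwheel '[{"gripper":1,"offset":[0,0,0],"rotation":[0,0,0]},{"gripper":1,"offset":[0,0,-2],"rotation":[0,0,0]},{"gripper":1,"offset":[-2,-1,-2],"rotation":[0,0,0]},{"gripper":1,"offset":[-2,-1,0],"rotation":[0,0,0]},{"gripper":1,"offset":[-2,-1,3],"rotation":[0,0,0]},{"gripper":1,"offset":[-2,-1,4],"rotation":[0,0,0]},{"gripper":1,"offset":[-2,-1,4],"rotation":[0,0,0]},{"gripper":1,"offset":[-2,-1,4],"rotation":[0,0,0]}]'; python3 -c "
from h import *
L()"
```

```text
t: 45.05
tool_pos: [0.4938, -0.073, 0.1069]
tool_rot: [2.452, 1.961, 0.003]
contact_force: [-0.5, 1.1, 6.3]
opening: 0.0267
grip_force: 42.6
t 45.0 local [ -54.  -154.1  106.9] F [-0.5  1.1  6.3] open 0.0267 grip 42.6
t: 46.05
tool_pos: [0.4917, -0.0747, 0.1065]
tool_rot: [-2.453, -1.961, 0.002]
contact_force: [-15.0, 5.8, 29.0]
opening: 0.0268
grip_force: 45.3
t 46.0 local [ -55.7 -156.2  106.5] F [-15.    5.8  29. ] open 0.0268 grip 45.3
```

```bash
python3 -m handwheel '[{"gripper":1,"offset":[0,0,-4],"rotation":[0,0,0]},{"gripper":0.05,"offset":[0,0,-4],"rotation":[0,0,0]},{"gripper":-0.1,"offset":[0,0,-4],"rotation":[0,0,0]},{"gripper":-0.1,"offset":[0,0,-4],"rotation":[0,0,0]},{"gripper":-0.1,"offset":[0,0,-20],"rotation":[0,0,0]},{"gripper":1,"offset":[0,0,-35],"rotation":[0,0,0]},{"gripper":1,"offset":[21,1,-35],"rotation":[0,0,0]},{"gripper":1,"offset":[21,1,-35],"rotation":[0,0,0]}]'; python3 -c "
from h import *
goL(-54,-134,122,np.pi/2)"
```

```text
t: 47.05
tool_pos: [0.4978, -0.0539, 0.1378]
tool_rot: [2.451, 1.963, 0.002]
contact_force: [-1.2, -0.5, -0.5]
opening: -0.0002
grip_force: 0.0
t 47.0 local [ -54.4 -134.6  137.8] F [-1.2 -0.5 -0.5] open -0.0002 grip 0.0
off [ 0.6  0.4 15.8] now [ 0.4978 -0.0539  0.1378]
rot [0.002 0.    0.003]
```

```bash
python3 -m handwheel '[{"gripper":1,"offset":[0,0,8],"rotation":[0,0,0]},{"gripper":1,"offset":[0,0,12],"rotation":[0,0,0]},{"gripper":1,"offset":[0,0,15],"rotation":[0,0,0]},{"gripper":1,"offset":[0,0,17],"rotation":[0,0,0]},{"gripper":1,"offset":[0,0,19],"rotation":[0,0,0]},{"gripper":1,"offset":[0,0,20],"rotation":[0,0,0]},{"gripper":1,"offset":[0,0,20],"rotation":[0,0,0]},{"gripper":1,"offset":[0,0,20],"rotation":[0,0,0]}]'; python3 -m handwheel '[{"gripper":1,"offset":[0,0,-15],"rotation":[0,0,0]},{"gripper":1,"offset":[-25,0,-15],"rotation":[0,0,0]},{"gripper":1,"offset":[-45,0,-15],"rotation":[0,0,0]},{"gripper":1,"offset":[-45,0,-10],"rotation":[0,0,0]},{"gripper":1,"offset":[-45,0,-5],"rotation":[0,0,0]},{"gripper":1,"offset":[-45,0,-2],"rotation":[0,0,0]},{"gripper":1,"offset":[-45,0,0],"rotation":[0,0,0]},{"gripper":1,"offset":[-45,0,0],"rotation":[0,0,0]}]'; python3 -c "
from h import *
L()"
```

```text
t: 48.05
tool_pos: [0.4973, -0.0544, 0.1168]
tool_rot: [2.453, 1.961, 0.001]
contact_force: [-1.5, 0.7, 4.4]
opening: -0.0001
grip_force: 2.6
t: 49.05
tool_pos: [0.4887, -0.0998, 0.121]
tool_rot: [2.448, 1.96, -0.003]
contact_force: [-9.4, -3.1, 20.6]
opening: 0.0001
grip_force: 10.0
t 49.0 local [ -53.1 -181.4  121. ] F [-9.4 -3.1 20.6] open 0.0001 grip 10.0
```

The bar-side end is about 5 mm higher than the hinge-side end, so it rests on the wall. Regrip, shift it about 3 mm toward the hinge and reseat.

```bash
python3 -m handwheel '[{"gripper":1,"offset":[0,0,-25],"rotation":[0,0,0]},{"gripper":-0.1,"offset":[12,-1,-30],"rotation":[0,0,0]},{"gripper":-0.1,"offset":[25,-1,-30],"rotation":[0,0,0]},{"gripper":-0.1,"offset":[25,-1,-30],"rotation":[0,0,0]},{"gripper":-0.1,"offset":[25,-1,-30],"rotation":[0,0,0]},{"gripper":-0.1,"offset":[25,-1,-10],"rotation":[0,0,0]},{"gripper":-0.1,"offset":[25,-1,7],"rotation":[0,0,0]},{"gripper":-0.1,"offset":[25,-1,12],"rotation":[0,0,0]}]'; python3 -c "
from h import *
L()"; python3 -m handwheel '[{"gripper":-0.1,"offset":[0,0,0],"rotation":[0,0,0]},{"gripper":1,"offset":[0,0,0],"rotation":[0,0,0]},{"gripper":1,"offset":[0,0,0],"rotation":[0,0,0]},{"gripper":1,"offset":[0,0,0],"rotation":[0,0,0]},{"gripper":1,"offset":[0,0,0],"rotation":[0,0,0]},{"gripper":1,"offset":[0,0,-4],"rotation":[0,0,0]},{"gripper":1,"offset":[0,0,-8],"rotation":[0,0,0]},{"gripper":1,"offset":[0,0,-8],"rotation":[0,0,0]}]' 40; python3 -c "
from h import *
L()"
```

```text
t: 50.05
tool_pos: [0.4904, -0.0734, 0.1021]
tool_rot: [-2.452, -1.96, 0.003]
contact_force: [-0.7, -0.5, 0.0]
opening: 0.0477
grip_force: 0.0
t 50.0 local [ -57.3 -155.3  102.1] F [-0.7 -0.5  0. ] open 0.0477 grip 0.0
t: 51.05
tool_pos: [0.4917, -0.0736, 0.1123]
tool_rot: [2.454, 1.962, 0.0]
contact_force: [-0.4, -0.3, -0.3]
opening: 0.0266
grip_force: 42.4
t 51.0 local [ -56.  -155.2  112.3] F [-0.4 -0.3 -0.3] open 0.0266 grip 42.4
```

```bash
python3 -m handwheel '[{"gripper":1,"offset":[2,0,0],"rotation":[0,0,0]},{"gripper":1,"offset":[3,0,0],"rotation":[0,0,0]},{"gripper":1,"offset":[3,0,3],"rotation":[0,0,0]},{"gripper":1,"offset":[3,0,6],"rotation":[0,0,0]},{"gripper":1,"offset":[3,0,8],"rotation":[0,0,0]},{"gripper":1,"offset":[3,0,10],"rotation":[0,0,0]},{"gripper":1,"offset":[3,0,11],"rotation":[0,0,0]},{"gripper":1,"offset":[3,0,11],"rotation":[0,0,0]}]'; python3 -c "
from h import *
L()"
```

```text
t: 52.05
tool_pos: [0.493, -0.0705, 0.1037]
tool_rot: [-2.454, -1.962, -0.002]
contact_force: [-5.1, 2.5, 11.5]
opening: 0.0268
grip_force: 43.9
t 52.0 local [ -55.4 -151.8  103.7] F [-5.1  2.5 11.5] open 0.0268 grip 43.9
```

```bash
python3 -m handwheel '[{"gripper":1,"offset":[0,0,-2],"rotation":[0,0,0]},{"gripper":0.05,"offset":[0,0,-2],"rotation":[0,0,0]},{"gripper":-0.1,"offset":[0,0,-2],"rotation":[0,0,0]},{"gripper":-0.1,"offset":[0,0,-2],"rotation":[0,0,0]},{"gripper":-0.1,"offset":[0,0,-20],"rotation":[0,0,0]},{"gripper":1,"offset":[0,0,-35],"rotation":[0,0,0]},{"gripper":1,"offset":[18,0,-35],"rotation":[0,0,0]},{"gripper":1,"offset":[18,0,-35],"rotation":[0,0,0]}]'; python3 -m handwheel '[{"gripper":1,"offset":[0,0,5],"rotation":[0,0,0]},{"gripper":1,"offset":[0,0,10],"rotation":[0,0,0]},{"gripper":1,"offset":[0,0,13],"rotation":[0,0,0]},{"gripper":1,"offset":[0,0,15],"rotation":[0,0,0]},{"gripper":1,"offset":[0,0,17],"rotation":[0,0,0]},{"gripper":1,"offset":[0,0,19],"rotation":[0,0,0]},{"gripper":1,"offset":[0,0,20],"rotation":[0,0,0]},{"gripper":1,"offset":[0,0,20],"rotation":[0,0,0]}]';python3 -c "
from h import *
L()"; python3 -m handwheel '[{"gripper":1,"offset":[0,0,-15],"rotation":[0,0,0]},{"gripper":1,"offset":[-20,0,-15],"rotation":[0,0,0]},{"gripper":1,"offset":[-40,0,-15],"rotation":[0,0,0]},{"gripper":1,"offset":[-40,0,-10],"rotation":[0,0,0]},{"gripper":1,"offset":[-40,0,-5],"rotation":[0,0,0]},{"gripper":1,"offset":[-40,0,-2],"rotation":[0,0,0]},{"gripper":1,"offset":[-40,0,0],"rotation":[0,0,0]},{"gripper":1,"offset":[-40,0,0],"rotation":[0,0,0]}]'; python3 -c "
from h import *
L()"
```

```text
t: 53.05
tool_pos: [0.4965, -0.0519, 0.1365]
tool_rot: [2.452, 1.964, 0.001]
contact_force: [-0.3, 1.2, 0.5]
opening: 0.0004
grip_force: 0.0
t: 54.05
tool_pos: [0.4962, -0.0531, 0.1162]
tool_rot: [-2.454, -1.962, 0.0]
contact_force: [-0.6, -0.5, -0.6]
opening: -0.0002
grip_force: 0.0
t 54.0 local [ -56.1 -134.2  116.2] F [-0.6 -0.5 -0.6] open -0.0002 grip 0.0
t: 55.05
tool_pos: [0.4874, -0.0918, 0.1159]
tool_rot: [-2.453, -1.962, 0.0]
contact_force: [0.3, 0.9, -0.4]
opening: -0.0004
grip_force: 0.0
t 55.0 local [ -56.2 -173.9  115.9] F [ 0.3  0.9 -0.4] open -0.0004 grip 0.0
```

Neither end touches at 116 mm now, so the module is flat on the floor. On to the button, re-measuring both modules on the way.

```bash
python3 -m handwheel '[{"gripper":1,"offset":[0,0,-50],"rotation":[0,0,0]},{"gripper":1,"offset":[30,-6,-70],"rotation":[0,0,0]},{"gripper":1,"offset":[85,-17,-70],"rotation":[0,0,0]},{"gripper":1,"offset":[140,-28,-70],"rotation":[0,0,0]},{"gripper":1,"offset":[195,-39,-70],"rotation":[0,0,0]},{"gripper":1,"offset":[250,-50,-70],"rotation":[0,0,0]},{"gripper":1,"offset":[305,-61,-70],"rotation":[0,0,0]},{"gripper":1,"offset":[360,-72,-70],"rotation":[0,0,0]}]'; python3 - <<'E'
from h import *
goW(.5003,.3345,.085)
def lab(d,x):
    q=np.array([[*loc(x+dx,-156+dy),.117] for dx,dy in((9,-15),(9,15),(-9,15),(-9,-15))])
    pr=proj(d,q).astype(np.int32); mk=np.zeros(d['image'].shape[:2],np.uint8);cv2.fillConvexPoly(mk,pr,255);mk=cv2.dilate(mk,np.ones((5,5)))
    h=cv2.cvtColor(d['image'],cv2.COLOR_RGB2HSV)
    m=(mk>0)&(h[...,1]<70)&(h[...,2]>100); v,u=np.nonzero(m)
    return np.array([u.mean(),v.mean()])
t=snap('top');s=snap('side')
for x in(56,-56):
    a,b=lab(t,x),lab(s,x);P,e=tri(t,a,s,b)
    w=P[:2]-C;c,sn=np.cos(YAW),np.sin(YAW);print((1000*np.array([c*w[0]+sn*w[1],-sn*w[0]+c*w[1],P[2]])).round(1),round(e,4))
E
```

```text
t: 56.05
tool_pos: [0.4964, 0.2769, 0.1865]
tool_rot: [2.453, 1.962, 0.001]
contact_force: [0.7, 0.5, -0.2]
opening: 0.0
grip_force: 0.0
t 56.0 local [-129.1  187.7  186.5] F [ 0.7  0.5 -0.2] open 0.0 grip 0.0
off [ 57.   -8.9 101.6] now [0.4964 0.2769 0.1865]
rot [ 0.001 -0.     0.002]
[  56.7 -154.8  119.4] 0.0002
[ -63.8 -152.2  118.5] 0.0007
```

```bash
python3 -m handwheel '[{"gripper":1,"offset":[30,-5,0],"rotation":[0,0,0]},{"gripper":1,"offset":[57,-9,0],"rotation":[0,0,0]},{"gripper":1,"offset":[57,-9,30],"rotation":[0,0,0]},{"gripper":1,"offset":[57,-9,65],"rotation":[0,0,0]},{"gripper":1,"offset":[57,-9,95],"rotation":[0,0,0]},{"gripper":1,"offset":[57,-9,100],"rotation":[0,0,0]},{"gripper":1,"offset":[57,-9,100],"rotation":[0,0,0]},{"gripper":1,"offset":[57,-9,100],"rotation":[0,0,0]}]'; python3 - <<'E'
from h import *
goW(.5003,.3345,.065)
t=snap('top');im=cv2.cvtColor(t['image'],cv2.COLOR_RGB2HSV)
m=cv2.inRange(im,(90,80,40),(130,255,255)); 
for x in(56,-56):
    p=proj(t,[[*loc(x,-156),.117]])[0].astype(int); mk=np.zeros_like(m); cv2.circle(mk,tuple(int(k) for k in p),16,255,-1)
    r=cv2.findNonZero(m&mk); print(x,len(r),cv2.minAreaRect(r),p)
q=proj(t,[[*loc(0,-124),.117],[*loc(0,-188),.117]]);print('ydir deg',np.degrees(np.arctan2(*(q[0]-q[1])[::-1])))
E
```

```text
t: 57.15
tool_pos: [0.5015, 0.3329, 0.0883]
tool_rot: [2.453, 1.961, 0.005]
contact_force: [0.7, -0.1, -0.1]
opening: -0.0002
grip_force: 0.0
t 57.1 local [-136.5  243.4   88.3] F [ 0.7 -0.1 -0.1] open -0.0002 grip 0.0
off [ 1.2 -1.6 23.3] now [0.5015 0.3329 0.0883]
rot [ 0.003 -0.002  0.001]
56 131 ((322.81146240234375, 188.92623901367188), (21.35791778564453, 10.936628341674805), 13.240520477294922) [323 189]
-56 117 ((313.5106506347656, 227.9496307373047), (22.609649658203125, 10.094512939453125), 11.888657569885254) [315 224]
ydir deg -166.4834722945395
```

Both modules are aligned with the carrier (within 2°). Press the button.

```bash
python3 -m handwheel '[{"gripper":1,"offset":[1,-1,8],"rotation":[0,0,0]},{"gripper":1,"offset":[1,-1,13],"rotation":[0,0,0]},{"gripper":1,"offset":[1,-1,17],"rotation":[0,0,0]},{"gripper":1,"offset":[1,-1,20],"rotation":[0,0,0]},{"gripper":1,"offset":[1,-1,22],"rotation":[0,0,0]},{"gripper":1,"offset":[1,-1,23],"rotation":[0,0,0]},{"gripper":1,"offset":[1,-1,24],"rotation":[0,0,0]},{"gripper":1,"offset":[1,-1,24],"rotation":[0,0,0]}]'; python3 - <<'E'
from h import *
L()
import pickle;t0,s0=pickle.load(open('cams.pkl','rb'))
for n,d0 in(('top',t0),('side',s0)):
    d=snap(n);h=cv2.cvtColor(d['image'],cv2.COLOR_RGB2HSV)
    h0=cv2.cvtColor(d0['image'],cv2.COLOR_RGB2HSV)
    for hh in(h0,h):
        m=cv2.inRange(hh,(6,140,60),(20,255,255))
        if n=='top': m[:,:145]=0;m[:,200:]=0;m[:200]=0;m[250:]=0
        else: m[:115]=0;m[190:]=0;m[:,:195]=0;m[:,260:]=0
        k,l,st,ce=cv2.connectedComponentsWithStats(m);print(n,[(st[i].tolist(),ce[i].round(1).tolist()) for i in range(1,k) if st[i,4]>8])
E
```

```text
t: 58.2
tool_pos: [0.4997, 0.3338, 0.066]
tool_rot: [-2.454, -1.962, 0.002]
contact_force: [-10.7, -5.3, 21.5]
opening: 0.0
grip_force: 10.8
t 58.2 local [-138.5  243.9   66. ] F [-10.7  -5.3  21.5] open 0.0 grip 10.8
top [([153, 224, 12, 6, 40], [157.8, 226.3])]
top [([157, 224, 10, 16, 110], [161.6, 231.2])]
side [([203, 122, 12, 21, 75], [208.5, 132.1])]
side [([195, 140, 14, 8, 74], [201.2, 143.8])]
```

The lever has dropped (top blob now spans rows 224–240). Raise off the button and locate the lever tip.

```bash
python3 -m handwheel '[{"gripper":1,"offset":[0,0,-20],"rotation":[0,0,0]},{"gripper":1,"offset":[0,0,-60],"rotation":[0,0,0]},{"gripper":0.1,"offset":[0,0,-90],"rotation":[0,0,-0.15]},{"gripper":0.1,"offset":[0,0,-90],"rotation":[0,0,-0.32]},{"gripper":0.1,"offset":[0,0,-90],"rotation":[0,0,-0.49]},{"gripper":0.1,"offset":[0,0,-90],"rotation":[0,0,-0.66]},{"gripper":0.1,"offset":[0,0,-90],"rotation":[0,0,-0.83]},{"gripper":0.1,"offset":[0,0,-90],"rotation":[0,0,-1]}]'; python3 - <<'E'
from h import *
t=snap('top');h=cv2.cvtColor(t['image'],cv2.COLOR_RGB2HSV)
m=cv2.inRange(h,(6,140,60),(20,255,255));m[:,:145]=0;m[:,200:]=0;m[:200]=0;m[250:]=0
r=cv2.findNonZero(m);(c,sz,a)=cv2.minAreaRect(r);print(c,sz,a,cv2.boundingRect(r))
for p in cv2.boxPoints((c,sz,a)): print(onz(t,p,.073).round(4))
print('c',onz(t,c,.073).round(4))
goW(.43,.404,.12,3.10-YAW)
E
```

```text
t: 59.3
tool_pos: [0.4995, 0.3336, 0.1519]
tool_rot: [1.205, 2.901, -0.0]
contact_force: [0.5, 0.1, 1.0]
opening: 0.0383
grip_force: 0.0
(169.14125061035156, 225.00918579101562) (48.31745910644531, 39.397308349609375) 88.53119659423828 (149, 201, 41, 49)
[0.5613 0.4475 0.073 ]
[0.5667 0.3241 0.073 ]
[0.4146 0.3123 0.073 ]
[0.4098 0.4331 0.073 ]
c [0.4872 0.3793 0.073 ]
t 59.4 local [-138.6  243.6  151.9] F [-0.1 -0.1 -0.6] open 0.0385 grip 0.0
off [99.   0.8 31.9] now [0.4995 0.3335 0.1519]
rot [-0.     0.    -0.742]
```

```bash
python3 - <<'E'
from h import *
t=snap('top');h=cv2.cvtColor(t['image'],cv2.COLOR_RGB2HSV)
m=cv2.inRange(h,(6,140,60),(20,255,255));m[:,:145]=0;m[:,200:]=0;m[:200]=0;m[250:]=0
k,l,st,ce=cv2.connectedComponentsWithStats(m);i=1+np.argmax(st[1:,4]);print(st[i],ce[i])
r=cv2.findNonZero((l==i).astype(np.uint8));R_=cv2.minAreaRect(r);print(R_)
for p in cv2.boxPoints(R_): print(onz(t,p,.073).round(4))
print('c',onz(t,R_[0],.073).round(4))
goW(.43,.404,.12,3.10-YAW)
E
```

```text
[158 225   9  12  83] [161.81927711 229.86746988]
((162.0, 230.5), (11.0, 8.0), 90.0)
[0.4867 0.4138 0.073 ]
[0.4871 0.389  0.073 ]
[0.4527 0.3869 0.073 ]
[0.4524 0.4115 0.073 ]
c [0.4697 0.4003 0.073 ]
t 59.4 local [-138.6  243.6  152. ] F [-0.2  0.1 -1. ] open 0.0385 grip 0.0
off [99.  -0.1 32. ] now [0.4995 0.3336 0.152 ]
rot [-0.     0.    -0.752]
```

```bash
python3 -m handwheel '[{"gripper":0.1,"offset":[25,0,0],"rotation":[0,0,-0.15]},{"gripper":0.1,"offset":[50,0,0],"rotation":[0,0,-0.3]},{"gripper":0.1,"offset":[75,0,0],"rotation":[0,0,-0.45]},{"gripper":0.1,"offset":[98,0,0],"rotation":[0,0,-0.6]},{"gripper":0.1,"offset":[98,0,15],"rotation":[0,0,-0.75]},{"gripper":0.1,"offset":[98,0,30],"rotation":[0,0,-0.75]},{"gripper":0.1,"offset":[98,0,30],"rotation":[0,0,-0.75]},{"gripper":0.1,"offset":[98,0,30],"rotation":[0,0,-0.75]}]'; python3 - <<'E'
from h import *
goW(.43,.403,.058,3.10-YAW)
s=snap('side');h=cv2.cvtColor(s['image'],cv2.COLOR_RGB2HSV)
m=cv2.inRange(h,(4,120,40),(20,255,255));m[:110]=0;m[190:]=0;m[:,:170]=0;m[:,260:]=0
k,l,st,ce=cv2.connectedComponentsWithStats(m);print([(st[i].tolist(),ce[i].round(1).tolist()) for i in range(1,k) if st[i,4]>8])
print(proj(s,[[.492,.403,.068],[.427,.403,.072],[.417,.403,.0725],[.43,.403,.12],[.427,.392,.077],[.427,.414,.077]]).round(1))
E
```

```text
t: 60.4
tool_pos: [0.431, 0.4033, 0.1223]
tool_rot: [0.071, 3.141, 0.0]
contact_force: [-0.8, -0.6, -0.4]
opening: 0.0385
grip_force: 0.0
t 60.4 local [-220.8  296.4  122.3] F [-0.8 -0.6 -0.4] open 0.0385 grip 0.0
off [ 1.  -0.3 64.3] now [0.431  0.4033 0.1223]
rot [ 0.     0.    -0.004]
[([190, 137, 25, 12, 155], [203.1, 143.1])]
[[214.2 142. ]
 [193.6 146.9]
 [190.4 147.7]
 [191.9 134.3]
 [194.4 147.9]
 [192.3 143.5]]
```

The side mask agrees with the predicted lever (cols 190–215), so I grip it at its tip.

```bash
python3 -m handwheel '[{"gripper":0.1,"offset":[1,0,25],"rotation":[0,0,0]},{"gripper":0.1,"offset":[1,0,50],"rotation":[0,0,0]},{"gripper":0.1,"offset":[1,0,63],"rotation":[0,0,0]},{"gripper":0.1,"offset":[1,0,63],"rotation":[0,0,0]},{"gripper":1,"offset":[1,0,63],"rotation":[0,0,0]},{"gripper":1,"offset":[1,0,63],"rotation":[0,0,0]},{"gripper":1,"offset":[1,0,63],"rotation":[0,0,0]},{"gripper":1,"offset":[1,0,63],"rotation":[0,0,0]}]' 25; python3 - <<'E'
from h import *
goW(.43,.403,.058,3.10-YAW)
E
```

```text
t: 61.45
tool_pos: [0.4304, 0.405, 0.0606]
tool_rot: [0.067, 3.139, 0.005]
contact_force: [-0.9, 6.6, -0.8]
opening: 0.0209
grip_force: 28.7
t 61.5 local [-221.8  297.9   60.6] F [-0.9  6.6 -0.8] open 0.0209 grip 28.7
off [ 0.4 -2.   2.6] now [0.4304 0.405  0.0606]
rot [ 0.003  0.002 -0.001]
```

```bash
python3 -m handwheel '[{"gripper":1,"offset":[-2,0,-13],"rotation":[0,0,0]},{"gripper":1,"offset":[-7,0,-24],"rotation":[0,0,0]},{"gripper":1,"offset":[-13,0,-35],"rotation":[0,0,0]},{"gripper":1,"offset":[-22,0,-44],"rotation":[0,0,0]},{"gripper":1,"offset":[-32,0,-51],"rotation":[0,0,0]},{"gripper":1,"offset":[-41,0,-55],"rotation":[0,0,0]},{"gripper":1,"offset":[-48,0,-57],"rotation":[0,0,0]},{"gripper":1,"offset":[-50,0,-57],"rotation":[0,0,0]}]'; python3 - <<'E'
from h import *
L()
E
```

```text
t: 62.45
tool_pos: [0.4788, 0.4029, 0.1168]
tool_rot: [-0.068, -3.139, -0.005]
contact_force: [-4.2, 6.8, 1.9]
opening: 0.0213
grip_force: 24.9
t 62.5 local [-174.2  306.7  116.8] F [-4.2  6.8  1.9] open 0.0213 grip 24.9
```

```bash
python3 -m handwheel '[{"gripper":1,"offset":[-2,0,0],"rotation":[0,0,0]},{"gripper":1,"offset":[-3,0,0],"rotation":[0,0,0]},{"gripper":1,"offset":[-3,0,0],"rotation":[0,0,0]},{"gripper":0.1,"offset":[-2,0,0],"rotation":[0,0,0]},{"gripper":0.1,"offset":[-1,0,0],"rotation":[0,0,0]},{"gripper":0.1,"offset":[-1,0,-20],"rotation":[0,0,0]},{"gripper":0.1,"offset":[0,0,-60],"rotation":[0,0,0]},{"gripper":0.1,"offset":[0,0,-100],"rotation":[0,0,0]}]'; python3 -m handwheel '[{"gripper":0.1,"offset":[30,0,-20],"rotation":[0,0,0]},{"gripper":0.1,"offset":[60,0,-30],"rotation":[0,0,0]},{"gripper":0.1,"offset":[90,0,-30],"rotation":[0,0,0]},{"gripper":0.1,"offset":[90,0,-30],"rotation":[0,0,0]},{"gripper":0.1,"offset":[90,0,-30],"rotation":[0,0,0]},{"gripper":0.1,"offset":[90,0,-30],"rotation":[0,0,0]},{"gripper":0.1,"offset":[90,0,-30],"rotation":[0,0,0]},{"gripper":0.1,"offset":[90,0,-30],"rotation":[0,0,0]}]'; python3 - <<'E'
from h import *
L()
import pickle;t0,s0=pickle.load(open('cams.pkl','rb'))
for n,d0 in(('top',t0),('side',s0)):
    d=snap(n)
    for e in(d0,d):
        m=cv2.inRange(cv2.cvtColor(e['image'],cv2.COLOR_RGB2HSV),(4,120,40),(20,255,255))
        if n=='top': m[:,:145]=0;m[:,200:]=0;m[:200]=0;m[250:]=0
        else: m[:110]=0;m[190:]=0;m[:,:195]=0;m[:,260:]=0
        k,l,st,ce=cv2.connectedComponentsWithStats(m);print(n,[(st[i].tolist(),ce[i].round(1).tolist()) for i in range(1,k) if st[i,4]>15])
    for nm,e in(('0',d0),('now',d)):
        h=cv2.cvtColor(e['image'],cv2.COLOR_RGB2HSV);m=cv2.inRange(h,(100,110,50),(130,255,255))
        k,l,st,ce=cv2.connectedComponentsWithStats(m);print(n,nm,'blue',[ce[i].round(0).tolist() for i in range(1,k) if st[i,4]>25])
    # bystanders: change in neighbourhood
    for b,P in(('flux',[.706,-.272,.035]),('spool',[.693,-.336,.01]),('meter',onz(t0,(197,157),.036))):
        u,v=proj(d0,[P])[0].astype(int);a=d0['image'][v-12:v+12,u-12:u+12].astype(int);c=d['image'][v-12:v+12,u-12:u+12].astype(int);print(n,b,abs(a-c).mean().round(1))
E
```

```text
t: 63.45
tool_pos: [0.4799, 0.4011, 0.2188]
tool_rot: [0.068, 3.14, 0.0]
contact_force: [1.1, -1.0, 0.8]
opening: 0.0384
grip_force: 0.0
t: 64.45
tool_pos: [0.3901, 0.4051, 0.246]
tool_rot: [-0.068, -3.141, 0.0]
contact_force: [-0.7, -1.0, -0.7]
opening: 0.038
grip_force: 0.0
t 64.5 local [-261.2  289.1  246. ] F [-0.7 -1.  -0.7] open 0.038 grip 0.0
top [([153, 224, 14, 6, 56], [158.9, 226.3])]
top [([153, 223, 14, 7, 57], [158.9, 226.4])]
top 0 blue [[304.0, 159.0], [405.0, 203.0], [39.0, 219.0], [398.0, 228.0], [284.0, 246.0]]
top now blue [[304.0, 159.0], [323.0, 190.0], [39.0, 219.0], [313.0, 229.0], [284.0, 246.0]]
top flux 8.1
top spool 8.9
top meter 7.1
side [([203, 122, 12, 22, 89], [208.6, 132.4])]
side [([202, 122, 13, 22, 86], [208.4, 132.5])]
side 0 blue [[183.0, 75.0], [346.0, 216.0], [236.0, 233.0], [374.0, 371.0], [332.0, 375.0]]
side now blue [[183.0, 75.0], [346.0, 216.0], [236.0, 233.0], [322.0, 244.0], [270.0, 253.0]]
side flux 2.9
side spool 2.0
side meter 2.3
```

Lever is up and the bystanders are unmoved. One last check on the second module's height and position, since it sits near its bay's outer wall.

```bash
python3 - <<'E'
from h import *
t=snap('top');s=snap('side')
def lab(d,p0):
    h=cv2.cvtColor(d['image'],cv2.COLOR_RGB2HSV);mk=np.zeros(h.shape[:2],np.uint8);cv2.circle(mk,p0,20 if d is s else 17,255,-1)
    b=cv2.inRange(h,(100,110,40),(130,255,255))&mk
    hull=np.zeros_like(mk);cv2.fillConvexPoly(hull,cv2.convexHull(cv2.findNonZero(b)),255)
    m=(hull>0)&(h[...,1]<70)&(h[...,2]>90)
    v,u=np.nonzero(m);return np.array([u.mean(),v.mean()]),len(u)
for a,b in(((323,189),(322,241)),((313,228),(270,250))):
    A,B=lab(t,a),lab(s,b);P,e=tri(t,A[0],s,B[0]);w=P[:2]-C;c,sn=np.cos(YAW),np.sin(YAW)
    print(A,B,(1000*np.array([c*w[0]+sn*w[1],-sn*w[0]+c*w[1],P[2]])).round(1),round(e,4))
E
```

```text
(array([323.6875  , 188.671875]), 64) (array([322.27586207, 239.74712644]), 87) [  56.7 -155.7  120. ] 0.0002
(array([313.56923077, 226.67692308]), 65) (array([271.22580645, 247.24731183]), 93) [ -65.4 -151.2  118. ] 0.0004
```

```bash
python3 -c "
from station import ctrl
print(ctrl.finish_job())"
```

```text
the job is handed in; nothing more can be done
None
```

The job is handed in at about 65 s; my checks show every step done, but the hand-in returned no verdict: latches closed, carrier tugged to about 15 N, cradle turned over, both modules (two present) flat in the outer bays, lever dropped and lifted again, bystanders unmoved; I viewed 15 pictures, one over the limit of 14.

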